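Take the mended model out of the ratchet gluing clamp

TASK

The glue on the pink stone model has set. Stand the glue bottle and the powder jar from the clamp's shelf upright on the steel tray, pull the pawl lever over, slide the clamp bar all the way back, and lay the model flat, teeth up, in the empty half of the grey pan beside its opposing model, which stays as it is. Then push the bar in again and put the bottle and the jar back upright, each in the shelf bay it came from, leaving the rubber bowl alone and tipping nothing over.

Things in the scene. Friction and masses are not known exactly. Their poses are not given: they have to be found in the camera images.
- gluing_clamp: Grey ratchet clamp, fixed, 269 mm long. Its frame: origin under the plate on the centre line, x along the bar from the bottle shelf to the fixed jaw, z up. Plate top z = 12 mm. Shelf at the -x end: two 60 x 63 mm bays, centres x = -102.5, y = +34.5 and -34.5 mm, floor z = 12, rims up to z = 19. Pawl housing x = -14 to 14, y = +-17 mm, up to z = 48. Fixed jaw face x = 115 mm. Model lies on the plate at x = 88 between the 70 mm wide jaws, which with their lip reach z = 46.
- bar (a joint): Clamp bar with sliding jaw and T-handle. Travel in m, growing as it slides back (clamp's -x): 0 clamped, 0.032 fully back at its stop, -0.008 furthest in. Locked against sliding back (2 mm play) while the pawl is down; about 3 N when free; stays put. Black T-handle: 14 mm rod, 92 mm along y, in the clamp's frame at x = -0.061 - value, z = 0.058, on a stem; the bar below it is 12 mm wide, teeth up to z = 0.034. The jaw's lip reaches 7.5 mm over the model.
- pawl (a joint): Pawl, angle in rad: 0 down in the teeth, 0.8 fully raised; clear of the teeth above 0.4; stays where it is left. Turns about the clamp's y axis at x = -8, z = 42 mm; its lever slants up, black ball 15 mm across at its end, leaning to the model when down. Ball in the clamp's frame: x = 20, z = 65 mm when down, x = -5, z = 78 mm when raised: push it towards the shelf, about 2 N.
- mended_model: Mended dental model of pink stone, 54 x 60 x 28 mm (clamp's x, y, z at the start), 75 g, horseshoe of teeth on top. Origin: centre of its underside; z up. Lies in the clamp, turned like it. Grasp across its 60 mm (y) near the middle.
- glue_bottle: White glue bottle with a black cap, 32 mm across, 80 mm high; body straight up to 44 mm, then the 20 mm wide cap; it stands with a slight lean. Origin: centre of its foot; z up. Stands in one of the shelf's bays, which one varies.
- powder_jar: Squat white jar of filler powder with an orange-brown screw lid, 45 mm across, 55 mm high, straight sides. Origin: centre of its foot; z up. Stands in the other bay.
- work_pan: Grey open plastic work pan, fixed, 206 x 140 mm (x, y), walls 3 mm thick and 25 mm high, floor 3 mm thick. Origin: under its centre. The opposing model lies in the +x half; the -x half, centre x = -50 mm, is empty.
- opposing_model: Yellow stone dental model, the opposing one, 54 x 60 x 28 mm, lying loose in the pan at about x = +50 mm, turned like the pan. Origin: centre of its underside. Not to be moved.
- steel_tray: Flat steel instrument tray, fixed, 194 x 130 mm (x, y), floor 2 mm thick, rim 14 mm high. Origin: under its centre. Empty; side area for bottle and jar.
- rubber_bowl_b: Green rubber mixing bowl, 68 mm across, 42 mm high, empty, on the bench to the left of the clamp. Not to be moved.
Not all that is in view belongs to the job. There is more than one size of the powder_jar; the one meant has the size given above. Leave any red look-alike of the mended_model alone.

How it is judged:
On the way, in this order (a step that is already met when the one before it is completed fails the run):
1. bottle and jar stand upright and released on the steel tray (x of glue_bottle in the frame of steel_tray between -0.085 and 0.085 m and y of glue_bottle in the frame of steel_tray between -0.055 and 0.055 m and z of each of glue_bottle, powder_jar in the frame of steel_tray below 0.006 m and angle between each of glue_bottle, powder_jar's own z axis and vertical below 0.15 rad and linear speed of each of glue_bottle, powder_jar below 0.01 m/s and contact force between the fingers and glue_bottle below 0.05 N and x of powder_jar in the frame of steel_tray between -0.085 and 0.085 m and y of powder_jar in the frame of steel_tray between -0.055 and 0.055 m and contact force between the fingers and powder_jar below 0.05 N), for 0.2 s.
2. the pawl is raised and the bar is fully back (value of joint pawl above 0.3 rad and value of joint bar above 0.027 m), for 0.1 s.
3. the mended model lies flat and released in the empty half of the pan (x of mended_model in the frame of work_pan between -0.078 and -0.014 m and y of mended_model in the frame of work_pan between -0.05 and 0.05 m and z of mended_model in the frame of work_pan below 0.007 m and angle between mended_model's own z axis and vertical below 0.1 rad and linear speed of mended_model below 0.01 m/s and contact force between the fingers and mended_model below 0.05 N), for 0.2 s.
At the end, for the whole second after the job is handed in: The mended model lies flat in the empty half of the pan, its centre within about 30 mm of that half's middle; the bar is in to 8 mm or less; bottle and jar each stand upright in their own bay within 30 mm of the start; opposing model moved under 15 mm, bowl under 20 mm; all released and at rest (all of step 3 and x of glue_bottle in the frame of gluing_clamp between -0.133 and -0.072 m and distance of each of glue_bottle, powder_jar from where it was at the start of the episode below 0.03 m and z of each of glue_bottle, powder_jar in the frame of gluing_clamp below 0.016 m and angle between each of glue_bottle, powder_jar's own z axis and vertical below 0.15 rad and linear speed of each of glue_bottle, powder_jar below 0.01 m/s and contact force between the fingers and glue_bottle below 0.05 N and x of powder_jar in the frame of gluing_clamp between -0.133 and -0.072 m and contact force between the fingers and powder_jar below 0.05 N and value of joint bar below 0.008 m and distance of opposing_model from where it was at the start of the episode below 0.015 m and distance of rubber_bowl_b from where it was at the start of the episode below 0.02 m); the robot touches nothing.
It fails at once if the bottle or the jar is tipped over (angle between any of glue_bottle, powder_jar's own z axis and vertical above 0.6 rad).
It fails at once if the mended model is turned over (angle between mended_model's own z axis and vertical above 0.8 rad).
It fails at once if the opposing model is moved (distance of opposing_model from where it was at the start of the episode above 0.015 m).
It fails at once if the rubber bowl is moved (distance of rubber_bowl_b from where it was at the start of the episode above 0.02 m).
It also fails if it takes over 134 s, if anything falls off the work surface, if the arm or the gripper's body presses on something with over 40 N, if the wrist force passes 120 N, or if a joint passes its speed limit or range.

ROBOT

A 6-joint arm with a two-finger parallel gripper is mounted at the origin on a cart in front of the work surface, level with it; the furniture and walls round the work are solid. World frame = base frame: x ahead of the robot, y to its left, z up, the work surface at z = 0. Lengths are in m, angles in rad, forces in N, time in s.
With the tool pointing down it reaches from about 0.25 to 0.8 m from the base axis. Payload 8.5 kg.
Tool frame: the origin (TCP) lies on the centre line of the jaws, within the pads' length; the fingertips stand 25 mm ahead of it and the grasp point (between the pads) lies 6 mm ahead of it; z points along the fingers, y is the direction in which the jaws open and shut (so a half turn about z gives the same grasp; the last joint's range is limited). The gripper opens to 85 mm and grips with 20 to 120 N. Pads are 22 mm wide; open, the fingers measure 114 mm over their backs; the gripper's body (76 mm by 85 mm) begins 54 mm behind the grasp point. The pads swing forward as they close: fully open they stand 13 mm farther back than shut.
Start: joints at [-1.136, 0.238, -0.013, 1.319, 0, 1.571], TCP at [0.221, -0.476, 0.256] pointing down, gripper open.
Joint ranges: [-2.66, 2.66], [-1.03, 1.9], [-1.14, 1.46], [-1.82, 2.27], [-1.45, 1.34], [-3.14, 3.14]. Speed limits (rad/s): [2.22, 2.22, 2.79, 3.14, 3.14, 3.14].

INTERFACE

Orientations are given as [roll, pitch, yaw] about the fixed x, y, z axes, in that order (R = Rz(yaw) Ry(pitch) Rx(roll)).
In Python, from rig import sensors, cams, r gives the robot as it stands. The module is installed in compiled form; this text tells all that it offers.
- The arm moves only by the tool send_rows, never from a script. Its argument "moves" is a list that holds one entry, the list of rows, each a list of 7 numbers: the turn, a rotation vector about the world's x, y, z each as a share of 2 pi rad, from -1 to 1, then the shift along the world's x, y, z each as a share of 0.4 m, from -1 to 1, then the closure, from 0 (fully open) to 1 (shut). In form: [[[wx, wy, wz, tx, ty, tz, fingers], ...]]. A call has 1 to 10 rows; each row shifts and turns the commanded pose from where the row before left it; what a row does not reach is not made up. A row lasts 1/8 s, in which the tool goes at most 62.5 mm and 10.7 degrees, less where a joint would pass 70% of its speed; a pose out of reach is approached as far as the arm can. A call with a number of a shift or a turn outside -1 to 1 is refused whole. A call with a gripper value outside its range is refused whole. The fingers move at their own pace and stop on an object; "force" is the grip in N (left out, the last holds). Time passes only in rows, so rows that do not move let the fingers close. It gives the time, the measured TCP pose, the force and the opening at its end, in the units of the state.
- sensors.read_state(): the state, without advancing time (a new reading comes with each control period).
- cams.camera(name): name is "scene" or "top" or "wrist"; returns a dict with "pixels" (420x560x3 uint8, red, green, blue), "vfov" (degrees; the focal length in pixels is half the picture's height over the tangent of half this angle, whatever the lens; pixels are square), "cx", "cy" (the principal point, pixels), "dist_coeffs" ([k1, k2, p1, p2, k3] as OpenCV has them; the pictures are not rectified), "T" (4x4, takes a point from camera to world coordinates); the wrist camera has in their place "T_tool_cam" (4x4, takes a point from camera to tool coordinates, whose origin is the TCP and whose axes are the flange's). Camera axes: x right, y up, looking along -z (the intrinsics and any distortion apply to the point x, -y, -z); pixel columns grow to the right and rows downward; lengths in m; the calibration is good to about 2 mm. A picture is of the moment at which its call begins: read the wrist's pose just before it. There is no depth.
- r.job_done(): hands the job in, once; it reports no verdict.
The state is a dict: "time_s": time; "joint_positions": joint angles; "joint_velocities": joint speeds; "effort": joint torques, N m; "ee_pos": TCP position; "ee_rot": TCP orientation; "contact_force": force on the tool from outside, world axes, zero at the start; "moment": the same for the moment, N m; "grip_width": finger opening in m.
Only numpy, scipy, OpenCV 4.12 (cv2) and the standard library are available. Lean on these libraries where they do the work, as an engineer would, in place of code of your own. Each camera call takes 0.05 s, during which the arm holds its last target.

## Working session

There is one attempt and no reset: what is moved stays moved. The work goes in short steps, Python scripts to look and compute and a tool call to move; the robot and the scene stay as the last step left them, time stands still between calls to the robot, and variables do not carry over. Pictures are saved under pics/ and viewed, and the job is handed in when it is done.

Besides the shell and the picture viewer there is one more tool, called by a JSON object that holds its "op" and its "data", one argument or row to a line. send_rows: Moves the arm, as the interface text tells. Shift numbers are shares of 0.4 m and turn numbers shares of 2 pi rad, none past 1 either way. Its arguments: {"type":"object","properties":{"moves":{"type":"array","items":{"type":"array","items":{"type":"array","items":{"type":"number"}}}},"force":{"type":"number"}},"required":["moves"]}

```bash
mkdir -p pics
python3 - <<'E'
from rig import sensors, cams, r
import cv2,numpy as np
s=sensors.read_state(); print(s)
for n in ["scene","top","wrist"]:
    c=cams.camera(n); cv2.imwrite(f"pics/{n}0.png",c["pixels"][:,:,::-1])
    print(n,{k:(np.round(v,4).tolist() if not isinstance(v,(int,float)) else v) for k,v in c.items() if k!="pixels"})
E
```

```text
{'time_s': 0.0, 'joint_positions': array([-1.13600730e+00,  2.38756918e-01, -1.42327668e-02,  1.31919251e+00,
        1.14530332e-06,  1.57080558e+00]), 'joint_velocities': array([-4.28005856e-04, -2.19443081e-04,  3.41972516e-05, -1.84463341e-03,
        6.80658917e-04,  1.71248912e-03]), 'effort': array([ 3.71020753e-03, -5.38781583e+01,  3.46431684e+01,  1.83927978e-02,
        2.48373881e-04, -4.47504885e-05]), 'ee_pos': array([ 0.22098546, -0.47581989,  0.25569848]), 'ee_rot': array([-3.14020679e+00, -1.13248078e-06,  4.34779774e-01]), 'contact_force': array([ 0.89191742,  0.04382454, -0.91175225]), 'moment': array([ 0.04243558, -0.00830122,  0.03087948]), 'grip_width': 0.08549063741689258}
scene {'vfov': 55.8159440044574, 'cx': 279.47888008690427, 'cy': 210.34872471993782, 'dist_coeffs': [-0.1118, 0.0, 0.0, 0.0, 0.0], 'T': [[-0.5325, 0.4477, -0.7183, -0.3155], [-0.8464, -0.2771, 0.4547, 0.6208], [0.0045, 0.8501, 0.5265, 0.7141], [0.0, 0.0, 0.0, 1.0]]}
top {'vfov': 55.22215393208146, 'cx': 282.7178235382138, 'cy': 209.67168126464102, 'dist_coeffs': [-0.0983, 0.0, 0.0, 0.0, 0.0], 'T': [[0.0205, 0.9954, -0.0939, 0.4367], [-0.9992, 0.0235, 0.0312, 0.0904], [0.0333, 0.0932, 0.9951, 1.222], [0.0, 0.0, 0.0, 1.0]]}
wrist {'vfov': 64.10849194749491, 'cx': 277.5343611715727, 'cy': 204.95559546935502, 'dist_coeffs': [0.0212, 0.0, 0.0, 0.0, 0.0], 'T_tool_cam': [[0.0023, 0.9642, 0.265, 0.0672], [1.0, -0.0022, -0.0004, -0.0], [0.0002, 0.265, -0.9642, -0.1173], [0.0, 0.0, 0.0, 1.0]]}
```

View pics/top0.png

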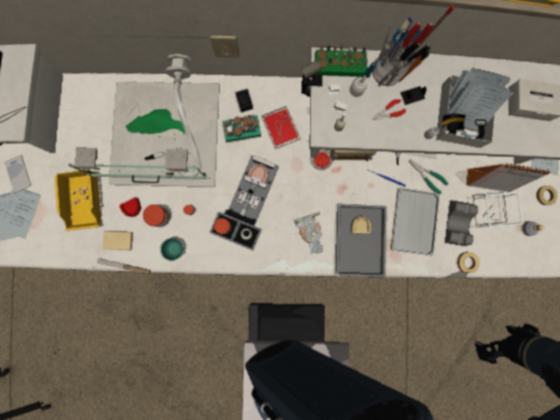

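View pics/scene0.png

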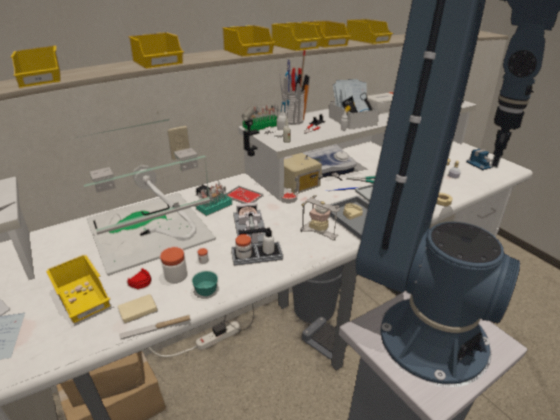

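View pics/wrist0.png

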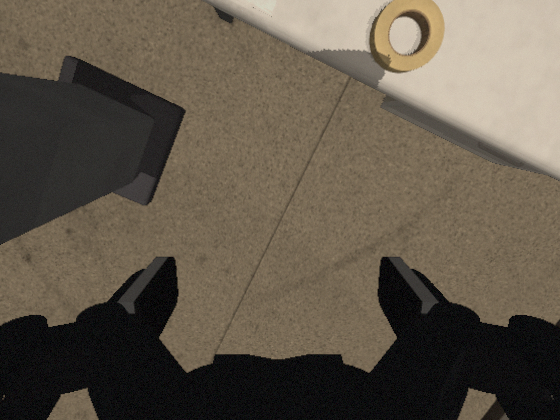

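```bash
cat > h.py <<'E'
import numpy as np, cv2
from scipy.spatial.transform import Rotation as Ro
from rig import sensors, cams
def K(c):
    f=210/np.tan(np.radians(c["vfov"])/2)
    return np.array([[f,0,c["cx"]],[0,f,c["cy"]],[0,0,1]]),np.array(c["dist_coeffs"],float)
def getT(c,s=None):
    if "T" in c: return np.array(c["T"])
    M=np.eye(4);M[:3,:3]=Ro.from_euler("xyz",s["ee_rot"]).as_matrix();M[:3,3]=s["ee_pos"]
    return M@np.array(c["T_tool_cam"])
def ray(c,T,px,z):
    k,d=K(c); p=cv2.undistortPoints(np.array(px,float).reshape(-1,1,2),k,d).reshape(-1,2)
    dr=np.c_[p[:,0],-p[:,1],-np.ones(len(p))]@T[:3,:3].T
    t=(z-T[2,3])/dr[:,2]
    return T[:3,3]+dr*t[:,None]
def proj(c,T,P):
    k,d=K(c); P=np.array(P,float).reshape(-1,3)
    q=(P-T[:3,3])@T[:3,:3]; q=q*[1,-1,-1]
    return cv2.projectPoints(q,np.zeros(3),np.zeros(3),k,d)[0].reshape(-1,2)
def shot(n,name):
    s=sensors.read_state(); c=cams.camera(n); cv2.imwrite(f"pics/{name}.png",c["pixels"][:,:,::-1]); return c,getT(c,s),s
def crop(c,name,x0,y0,x1,y1,f):
    im=c["pixels"][y0:y1,x0:x1,::-1]; cv2.imwrite(f"pics/{name}.png",cv2.resize(im,None,fx=f,fy=f,interpolation=cv2.INTER_CUBIC))
E
python3 - <<'E'
from h import *
c,T,s=shot("top","t1"); crop(c,"t1c",200,140,460,300,3)
c,T,s=shot("scene","s1"); crop(c,"s1c",140,160,400,310,3)
E
```

```text
(no output)
```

View pics/t1c.png

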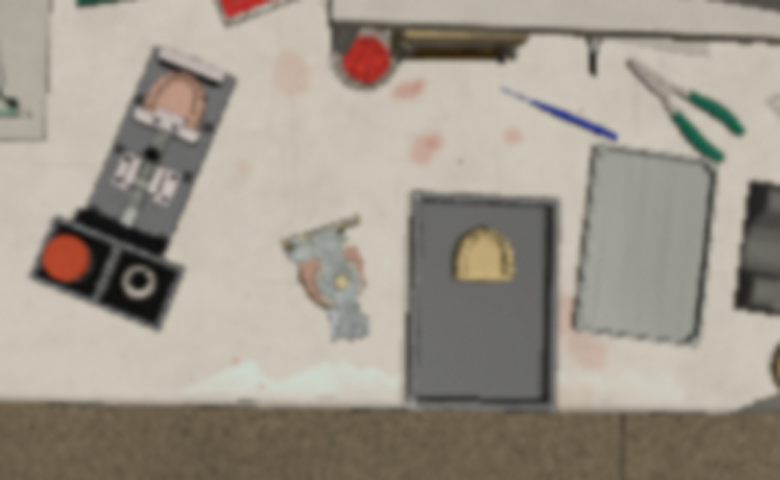

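View pics/s1c.png

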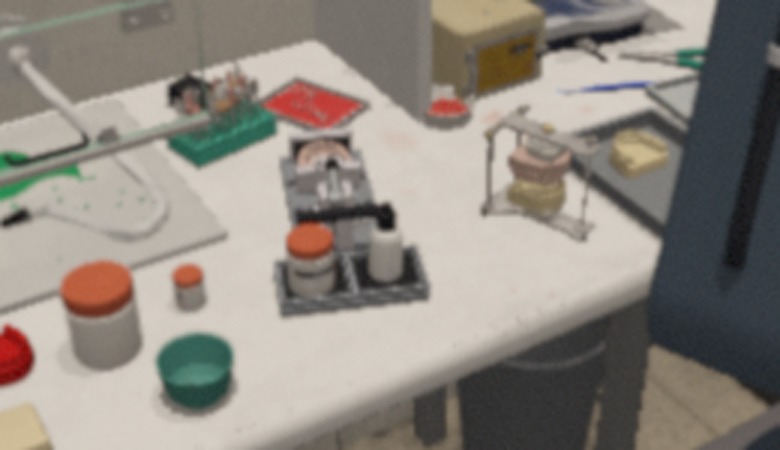

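Run:
```python
from h import *
np.set_printoptions(precision=4,suppress=True)
c,T,s=shot("top","t2")
def P(l,z): return ray(c,T,np.array(l)/3+[200,140],z)
sh=P([(55,218),(183,266),(160,328),(32,277)],.019);print(sh)
j=P([(155,46),(238,73)],.046);print(j)
d=j.mean(0)-sh.mean(0);print(np.linalg.norm(d),np.degrees(np.arctan2(d[1],d[0])))
pan=P([(412,192),(558,200),(553,408),(405,402)],.025);print(pan,pan.mean(0))
tr=P([(595,146),(717,162),(697,345),(573,328)],.014);print(tr,tr.mean(0))
print("bottle",P([(138,281)],.092)," jar",P([(66,258)],.067),"opp",P([(485,255)],.031),"model",P([(178,97)],.04))
```

```text
[[0.5367 0.2458 0.019 ]
 [0.4916 0.1166 0.019 ]
 [0.4295 0.1379 0.019 ]
 [0.4772 0.2666 0.019 ]]
[[0.7082 0.1495 0.046 ]
 [0.6831 0.0664 0.046 ]]
0.22941402389930848 -21.572575084470785
[[ 0.5708 -0.1117  0.025 ]
 [ 0.5663 -0.2614  0.025 ]
 [ 0.357  -0.2564  0.025 ]
 [ 0.3611 -0.1067  0.025 ]] [ 0.4638 -0.1841  0.025 ]
[[ 0.6245 -0.304   0.014 ]
 [ 0.6115 -0.4348  0.014 ]
 [ 0.4216 -0.4107  0.014 ]
 [ 0.4372 -0.2801  0.014 ]] [ 0.5237 -0.3574  0.014 ]
bottle [[0.4733 0.1567 0.092 ]]  jar [[0.4945 0.2277 0.067 ]] opp [[ 0.5085 -0.1849  0.031 ]] model [[0.6584 0.1254 0.04  ]]
```

{"op": "send_rows", "data": {
  "moves": [
    [[0,0,-0.009,0.04,0.06,0.03,0],[0,0,-0.009,0.065,0.11,0.03,0],[0,0,-0.009,0.065,0.11,0.03,0],[0,0,-0.009,0.065,0.11,0.03,0],[0,0,-0.009,0.065,0.11,0.03,0],[0,0,-0.009,0.065,0.11,0,0],[0,0,-0.009,0.065,0.11,0,0],[0,0,-0.009,0.065,0.11,0,0],[0,0,-0.009,0.065,0.11,0,0],[0,0,-0.009,0.065,0.11,0,0]]
  ]
}}

```text
time_s: 1.55
ee_pos: [0.4713, -0.0577, 0.3164]
ee_rot: [-3.139, -0.0, -0.124]
contact_force: [0.4, -0.6, 0.9]
grip_width: 0.0854
```

{"op": "send_rows", "data": {
  "moves": [
    [[0,0,-0.009,0.065,0.11,0,0],[0,0,-0.009,0.065,0.11,0,0],[0,0,-0.009,0.065,0.11,0,0],[0,0,-0.006,0.065,0.11,0,0],[0,0,0,0.06,0.08,0,0],[0,0,0,0,0,0,0],[0,0,0,0,0,0,0]]
  ]
}}

```text
time_s: 2.42
ee_pos: [0.5778, -0.0158, 0.316]
ee_rot: [-3.007, 0.004, -0.092]
contact_force: [0.4, -0.1, -0.2]
grip_width: 0.0852
```

Run:
```python
from h import *
c,T,s=shot("wrist","w1"); print(s["time_s"],s["ee_pos"],s["ee_rot"],s["joint_positions"],s["contact_force"])
```

```text
2.425 [ 0.57781138 -0.01584227  0.31599454] [-3.00743345  0.00402705 -0.09164781] [-0.0926643   0.32278626  0.24999736  1.50217167  0.13415504  3.14056695] [ 0.38310579 -0.08486972 -0.17741656]
```

View pics/w1.png

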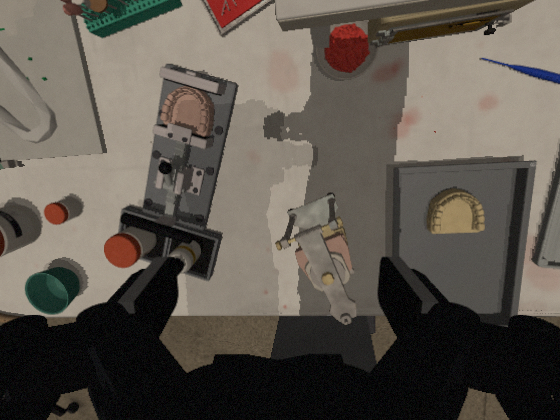

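{"op": "send_rows", "data": {
  "moves": [
    [[-0.0214,-0.0006,0.015,0,0.02,0,0],[0,0,0.0286,0,0.03,0,0],[0,0,0.0286,-0.01,0.03,0,0],[0,0,0.0286,-0.01,0.03,0,0],[0,0,0.0286,-0.01,0.03,0,0],[0,0,0.0286,-0.01,0.03,0,0],[0,0,0.0286,-0.01,0.03,0,0],[0,0,0.0286,-0.01,0.03,0,0],[0,0,0.0286,-0.01,0.03,0,0],[0,0,0.0286,-0.01,0.03,0,0]]
  ]
}}

```text
time_s: 3.72
ee_pos: [0.5455, 0.1001, 0.3167]
ee_rot: [3.142, -0.006, 1.626]
contact_force: [-0.2, -0.3, 0.2]
grip_width: 0.0854
```

{"op": "send_rows", "data": {
  "moves": [
    [[0,0,0.0286,-0.005,0.03,0,0],[0,0,0.0286,-0.005,0.03,0,0],[0,0,0.0286,-0.005,0.03,0,0],[0,0,0.0286,0,0.03,0,0],[0,0,0.0286,0,0.03,0,0],[0,0,0.0286,0,0.03,0,0],[0,0,0.015,0,0,0,0],[0,0,0,0,0,0,0],[0,0,0,0,0,0,0]]
  ]
}}

```text
time_s: 4.85
ee_pos: [0.54, 0.1719, 0.3165]
ee_rot: [-3.141, -0.006, 2.79]
contact_force: [0.7, -0.0, 0.1]
grip_width: 0.0854
```

Run:
```python
from h import *
c,T,s=shot("wrist","w2"); print(s["time_s"],s["ee_pos"],s["ee_rot"],s["joint_positions"],s["contact_force"])
```

```text
4.85 [0.54003621 0.17187833 0.31647706] [-3.1412714  -0.00618282  2.79011085] [0.30638122 0.30502482 0.23191306 1.50277347 0.00352611 0.65785305] [ 0.66774134 -0.04108087  0.07435294]
```

View pics/w2.png

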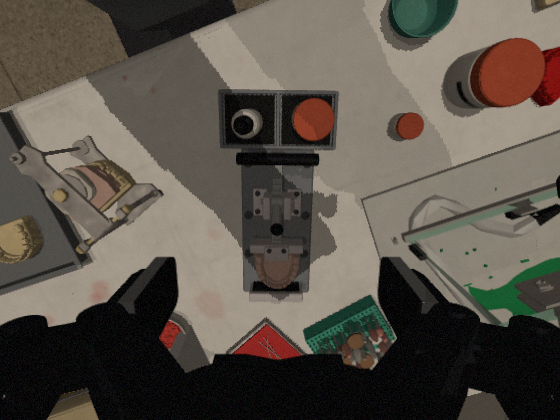

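Run:
```python
import cv2
im=cv2.imread("pics/w2.png")[80:310,200:360]; cv2.imwrite("pics/w2c.png",cv2.resize(im,None,fx=2.6,fy=2.6,interpolation=cv2.INTER_CUBIC)[:600])
im=cv2.imread("pics/w2.png")[80:160,210:350]; cv2.imwrite("pics/w2d.png",cv2.resize(im,None,fx=5,fy=5,interpolation=cv2.INTER_CUBIC))
```

```text
(no output)
```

View pics/w2c.png

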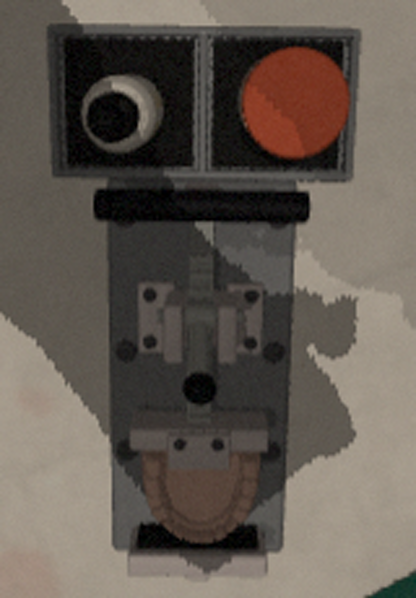

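View pics/w2d.png

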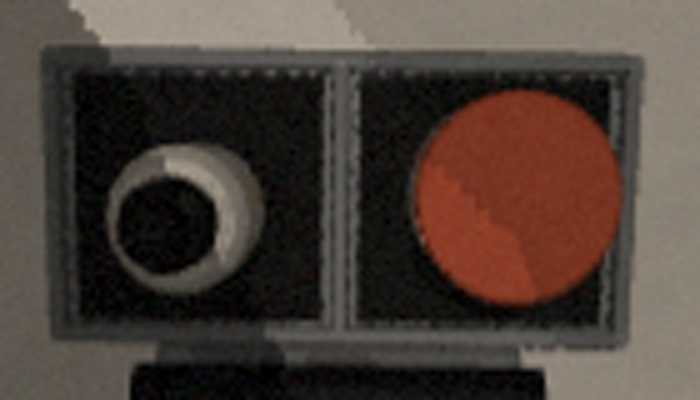

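```bash
cat > meas.py <<'E'
from h import *
np.set_printoptions(precision=4,suppress=True)
import pickle
c=cams.camera("wrist")
s={"ee_pos":np.array([0.54003621,0.17187833,0.31647706]),"ee_rot":np.array([-3.1412714,-0.00618282,2.79011085])}
T=getT(c,s)
d=lambda l:np.array(l,float)/5+[210,80]
e=lambda l:np.array(l,float)/2.6+[200,80]
sh=ray(c,T,d([(42,48),(643,57),(626,345),(52,338)]),.019)
print(sh,sh.mean(0),[np.linalg.norm(sh[i]-sh[i-1]) for i in range(4)])
hd=ray(c,T,e([(95,205),(310,205)]),.058);print("handle",hd,hd.mean(0),np.linalg.norm(hd[0]-hd[1]))
b=ray(c,T,e([(199,388)]),.065)[0];print("ball",b)
v=hd[1]-hd[0];y1=np.degrees(np.arctan2(-v[0],v[1]));print("yaw handle",y1)
v=sh[1]-sh[0]+sh[2]-sh[3];print("yaw shelf",np.degrees(np.arctan2(-v[0],v[1])))
v=b-sh.mean(0);print("yaw axis",np.degrees(np.arctan2(v[1],v[0])),np.linalg.norm(v[:2]))
print("jar",ray(c,T,d([(520,197)]),.067),"shoulder",ray(c,T,d([(186,218)]),.056),"cap",ray(c,T,d([(167,225)]),.092))
print("jaw far",ray(c,T,e([(133,562),(268,562)]),.046))
E
python3 meas.py
```

```text
[[0.4273 0.1394 0.019 ]
 [0.4774 0.271  0.019 ]
 [0.5398 0.2473 0.019 ]
 [0.4901 0.1158 0.019 ]] [0.4836 0.1934 0.019 ] [np.float64(0.067069424190651), np.float64(0.14076921686128685), np.float64(0.0667610359443132), np.float64(0.14060289865654388)]
handle [[0.5066 0.1354 0.058 ]
 [0.5383 0.2224 0.058 ]] [0.5225 0.1789 0.058 ] 0.09254577050866056
ball [0.5978 0.1498 0.065 ]
yaw handle -20.005952016714275
yaw shelf -20.760808124496897
yaw axis -20.899361263892725 0.12218999509417161
jar [[0.4953 0.2295 0.067 ]] shoulder [[0.475  0.1604 0.056 ]] cap [[0.4753 0.1597 0.092 ]]
jaw far [[0.6783 0.0855 0.046 ]
 [0.7012 0.1484 0.046 ]]
```

{"op": "send_rows", "data": {
  "moves": [
    [[0,0,0,-0.05,-0.01,-0.05,0.435],[0,0,-0.0013,-0.06,-0.01,-0.1,0.435],[0,0,0,-0.0525,-0.009,-0.1,0.435],[0,0,0,0,0,-0.1,0.435],[0,0,0,0,0,0,0.435],[0,0,0,0,0,0,0.435]]
  ]
}}

```text
time_s: 5.7
ee_pos: [0.4761, 0.1609, 0.1776]
ee_rot: [3.141, -0.005, 2.784]
contact_force: [-0.3, -0.3, 0.2]
grip_width: 0.0485
```

Run:
```python
from h import *
c,T,s=shot("wrist","w3"); print(s["time_s"],s["ee_pos"],s["ee_rot"],s["grip_width"])
```

```text
5.7 [0.47612625 0.16089771 0.17761635] [ 3.14107415 -0.005272    2.78412174] 0.04849102235495791
```

View pics/w3.png

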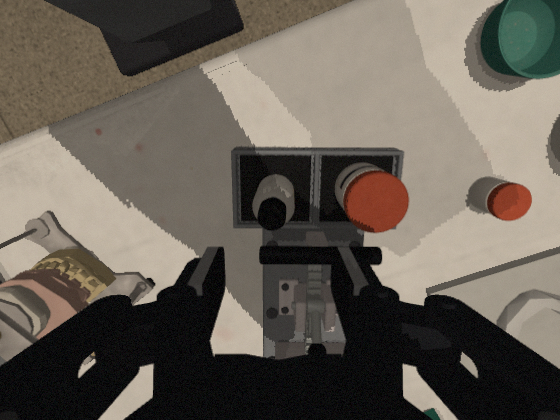

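{"op": "send_rows", "data": {
  "force": 25,
  "moves": [
    [[0,0,0,0,0,-0.08,0.435],[0,0,0,0,0,-0.08,0.435],[0,0,0,0,0,-0.08,0.435],[0,0,0,0,0,-0.05,0.435],[0,0,0,0,0,-0.022,0.435],[0,0,0,0,0,0,0.435]]
  ]
}}

```text
time_s: 6.5
ee_pos: [0.4759, 0.1609, 0.052]
ee_rot: [3.142, -0.006, 2.785]
contact_force: [-0.4, -0.9, 0.4]
grip_width: 0.0483
```

{"op": "send_rows", "data": {
  "force": 25,
  "moves": [
    [[0,0,0,0,0,0,0.55],[0,0,0,0,0,0,0.6],[0,0,0,0,0,0,0.7],[0,0,0,0,0,0,0.7],[0,0,0,0,0,0,0.7]]
  ]
}}

```text
time_s: 7.12
ee_pos: [0.4758, 0.1608, 0.0522]
ee_rot: [3.141, -0.005, 2.785]
contact_force: [-0.7, -1.2, 6.4]
grip_width: 0.0308
```

{"op": "send_rows", "data": {
  "moves": [
    [[0,0,0,0,0,0.02,0.7],[0,0,0,0,0,0.05,0.7],[0,0,0,0,0,0.09,0.7],[0,0,0,0,0,0.1,0.7],[0,0,0,0,0,0.1,0.7],[0,0,0,0,0,0.1,0.7],[0,0,0,0,0,0.06,0.7],[0,0,0,0,0,0,0.7]]
  ]
}}

```text
time_s: 8.12
ee_pos: [0.4759, 0.161, 0.2615]
ee_rot: [3.14, -0.004, 2.785]
contact_force: [-0.3, -0.2, -0.7]
grip_width: 0.0299
```

Run:
```python
from h import *
c,T,s=shot("wrist","w4"); print(s["time_s"],s["ee_pos"],s["ee_rot"],s["grip_width"])
```

```text
8.125 [0.47593438 0.16095973 0.26152567] [ 3.13966266 -0.00364813  2.78464215] 0.029902150956044215
```

View pics/w4.png

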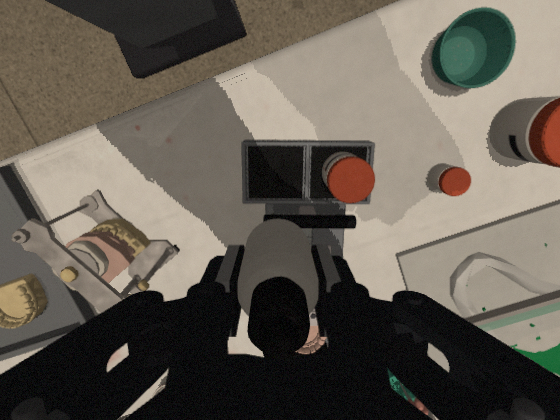

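{"op": "send_rows", "data": {
  "moves": [
    [[0,0,0.003,0.009,-0.05,0,0.7],[0,0,0.003,0.018,-0.1,0,0.7],[0,0,0.003,0.018,-0.11,0,0.7],[0,0,0.003,0.018,-0.11,0,0.7],[0,0,0.003,0.018,-0.11,0,0.7],[0,0,0.003,0.018,-0.11,0,0.7],[0,0,0.003,0.018,-0.11,0,0.7],[0,0,0.003,0.018,-0.11,0,0.7],[0,0,0.003,0.018,-0.11,0,0.7],[0,0,0.003,0.018,-0.11,0,0.7]]
  ]
}}

```text
time_s: 9.43
ee_pos: [0.5432, -0.2525, 0.2579]
ee_rot: [3.141, -0.009, 2.974]
contact_force: [0.4, 0.5, 0.9]
grip_width: 0.03
```

{"op": "send_rows", "data": {
  "moves": [
    [[0,0,0.003,0.018,-0.11,0,0.7],[0,0,0.003,0.018,-0.11,0,0.7],[0,0,0,0.011,-0.068,0,0.7],[0,0,0,0,0,0,0.7],[0,0,0,0,0,0,0.7]]
  ]
}}

```text
time_s: 10.05
ee_pos: [0.562, -0.3658, 0.2583]
ee_rot: [3.141, -0.008, 3.011]
contact_force: [1.2, 0.8, -0.8]
grip_width: 0.0303
```

Run:
```python
from h import *
c,T,s=shot("wrist","w5"); print(s["time_s"],s["ee_pos"],s["ee_rot"],s["grip_width"])
c,T,s=shot("top","t5");crop(c,"t5c",300,130,500,280,4)
```

```text
10.05 [ 0.56201622 -0.36578836  0.25831095] [ 3.1408328  -0.00829877  3.01078571] 0.030311032077816127
```

View pics/w5.png

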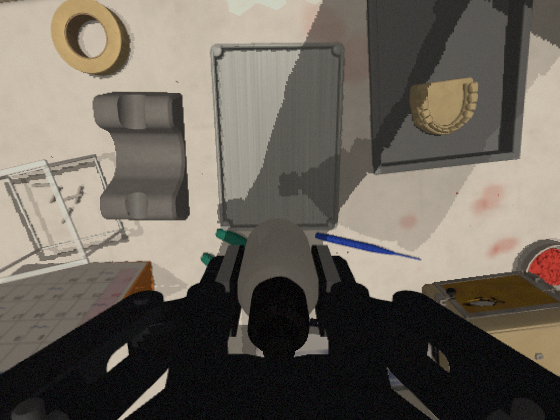

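View pics/t5c.png

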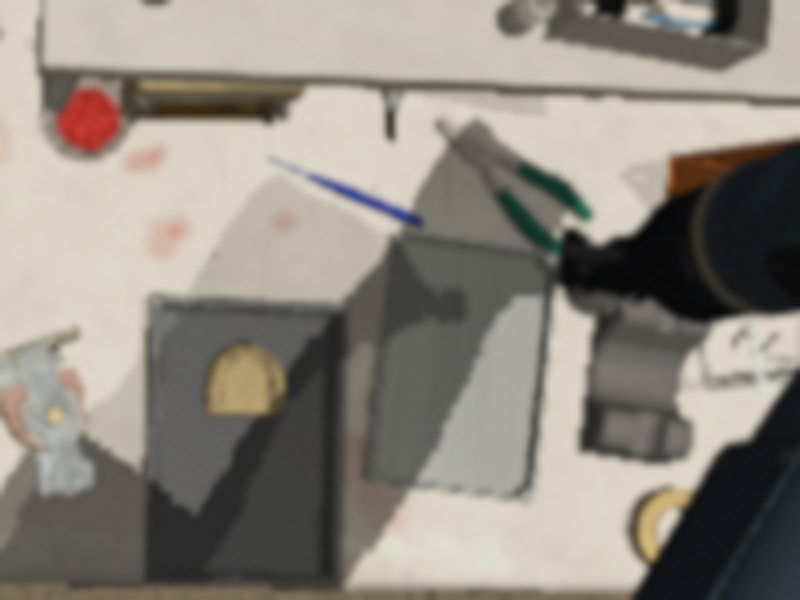

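Run:
```python
from h import *
np.set_printoptions(precision=4,suppress=True)
c=cams.camera("wrist"); s=sensors.read_state(); T=getT(c,s)
p=ray(c,T,[(213,46),(343,43),(337,226),(219,227)],.014); print(p,p.mean(0))
v=p[0]-p[3]+p[1]-p[2];print(np.degrees(np.arctan2(-v[1],-v[0])))
print(ray(c,T,[(372,172),(520,157)],.025), ray(c,T,[(411,82),(478,80),(445,135)],.03))
```

```text
[[ 0.4234 -0.4118  0.014 ]
 [ 0.4371 -0.2839  0.014 ]
 [ 0.6263 -0.3051  0.014 ]
 [ 0.6105 -0.4386  0.014 ]] [ 0.5243 -0.3599  0.014 ]
-7.267005266272905
[[ 0.5671 -0.2651  0.025 ]
 [ 0.5711 -0.1131  0.025 ]] [[ 0.4828 -0.2244  0.03  ]
 [ 0.4896 -0.1607  0.03  ]
 [ 0.5379 -0.1917  0.03  ]]
```

{"op": "send_rows", "data": {
  "moves": [
    [[0,0,0,0,0,-0.05,0.7],[0,0,0,0,0,-0.1,0.7],[0,0,0,0,0,-0.1,0.7],[0,0,0,0,0,-0.1,0.7],[0,0,0,0,0,-0.1,0.7],[0,0,0,0,0,-0.06,0.7],[0,0,0,0,0,-0.018,0.7],[0,0,0,0,0,0,0.7],[0,0,0,0,0,0,0.7]]
  ]
}}

```text
time_s: 11.32
ee_pos: [0.5632, -0.3667, 0.0497]
ee_rot: [-3.14, -0.005, 3.011]
contact_force: [-0.3, 0.4, 0.7]
grip_width: 0.0302
```

{"op": "send_rows", "data": {
  "moves": [
    [[0,0,0,0,0,-0.01,0.7],[0,0,0,0,0,-0.004,0.7],[0,0,0,0,0,-0.002,0.7],[0,0,0,0,0,0,0.7],[0,0,0,0,0,0,0.7]]
  ]
}}

```text
time_s: 11.95
ee_pos: [0.5625, -0.3666, 0.0423]
ee_rot: [-3.141, -0.006, 3.011]
contact_force: [-1.2, 1.7, 4.8]
grip_width: 0.0303
```

Contact with the tray floor felt (5 N at the expected height). Release.

{"op": "send_rows", "data": {
  "moves": [
    [[0,0,0,0,0,0,0.58],[0,0,0,0,0,0,0.5],[0,0,0,0,0,0,0.43],[0,0,0,0,0,0,0.4],[0,0,0,0,0,0.02,0.4],[0,0,0,0,0,0.08,0.4],[0,0,0,0,0,0.12,0.4],[0,0,0,0,0,0.15,0.3],[0,0,0,0,0,0.15,0.3],[0,0,0,0,0,0,0.3]]
  ]
}}

```text
time_s: 13.2
ee_pos: [0.5641, -0.3676, 0.2564]
ee_rot: [-3.137, 0.002, 3.011]
contact_force: [-0.9, -0.6, -0.3]
grip_width: 0.0596
```

Run:
```python
from h import *
c,T,s=shot("wrist","w6"); print(s["time_s"],s["ee_pos"],s["ee_rot"],s["grip_width"])
```

```text
13.2 [ 0.56409987 -0.36755899  0.25635045] [-3.13691111e+00  2.41359580e-03  3.01086427e+00] 0.059627497000072444
```

View pics/w6.png

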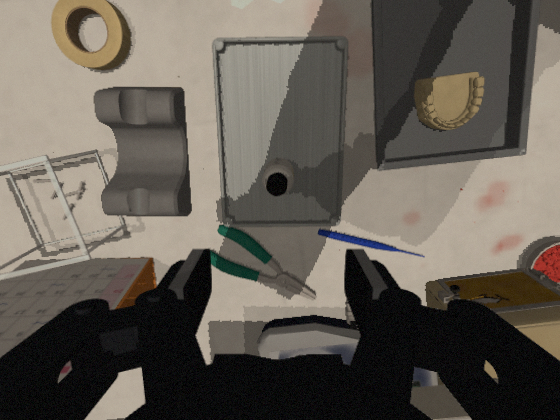

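{"op": "send_rows", "data": {
  "moves": [
    [[0,0,-0.003,-0.006,0.06,0,0.25],[0,0,-0.003,-0.012,0.11,0,0.25],[0,0,-0.003,-0.012,0.12,0,0.25],[0,0,-0.003,-0.013,0.12,0,0.25],[0,0,-0.003,-0.013,0.12,0,0.25],[0,0,-0.003,-0.014,0.12,0,0.25],[0,0,-0.003,-0.014,0.12,0,0.25],[0,0,-0.003,-0.014,0.12,0,0.25],[0,0,-0.003,-0.014,0.12,0,0.25],[0,0,-0.003,-0.014,0.12,0,0.25]]
  ]
}}

```text
time_s: 14.5
ee_pos: [0.511, 0.0869, 0.2487]
ee_rot: [-3.14, -0.008, 2.822]
contact_force: [1.0, -0.0, 1.2]
grip_width: 0.0637
```

{"op": "send_rows", "data": {
  "moves": [
    [[0,0,-0.003,-0.014,0.12,0,0.25],[0,0,-0.003,-0.014,0.12,0,0.25],[0,0,-0.0005,-0.012,0.12,0,0.25],[0,0,0,-0.006,0.083,-0.05,0.25],[0,0,0,0,0,-0.1,0.25],[0,0,0,0,0,-0.1,0.25],[0,0,0,0,0,0,0.25],[0,0,0,0,0,0,0.25]]
  ]
}}

```text
time_s: 15.5
ee_pos: [0.4939, 0.2627, 0.1506]
ee_rot: [-3.141, -0.006, 2.781]
contact_force: [0.7, 0.8, 1.2]
grip_width: 0.0642
```

Run:
```python
from h import *
c,T,s=shot("wrist","w7"); print(s["time_s"],s["ee_pos"],s["ee_rot"],s["grip_width"])
```

```text
15.5 [0.4938708  0.26268712 0.15062744] [-3.14129884 -0.00635613  2.78126174] 0.064176925625055
```

View pics/w7.png

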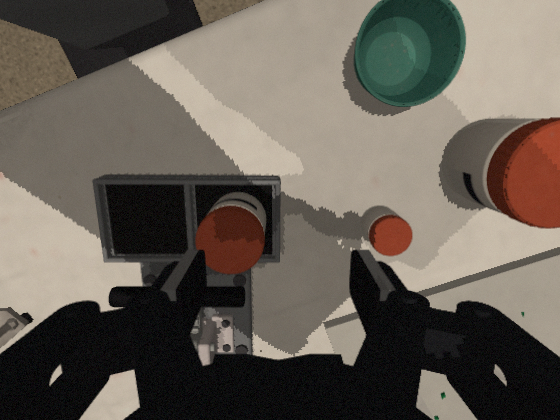

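Run:
```python
from h import *
np.set_printoptions(precision=4,suppress=True)
c=cams.camera("wrist"); s=sensors.read_state(); T=getT(c,s)
print(s["ee_pos"],ray(c,T,[(231,240)],.067),ray(c,T,[(411,45)],.042),ray(c,T,[(390,235)],.03))
```

```text
[0.4945 0.263  0.1514] [[0.4948 0.2314 0.067 ]] [[0.4229 0.3782 0.042 ]] [[0.5446 0.3353 0.03  ]]
```

{"op": "send_rows", "data": {
  "moves": [
    [[0,0,0,0.001,-0.04,0,0.25],[0,0,0,0,-0.041,0,0.25],[0,0,0,0,0,-0.02,0.25],[0,0,0,0,0,-0.06,0.25],[0,0,0,0,0,-0.08,0.25],[0,0,0,0,0,-0.06,0.25],[0,0,0,0,0,-0.03,0.25],[0,0,0,0,0,-0.008,0.25],[0,0,0,0,0,0,0.25]]
  ]
}}

```text
time_s: 16.73
ee_pos: [0.4944, 0.2305, 0.0471]
ee_rot: [3.141, -0.006, 2.781]
contact_force: [0.7, -0.4, 0.4]
grip_width: 0.0643
```

{"op": "send_rows", "data": {
  "force": 30,
  "moves": [
    [[0,0,0,0,0,0,0.4],[0,0,0,0,0,0,0.45],[0,0,0,0,0,0,0.55],[0,0,0,0,0,0,0.55],[0,0,0,0,0,0,0.55]]
  ]
}}

```text
time_s: 17.35
ee_pos: [0.4944, 0.2304, 0.0474]
ee_rot: [3.141, -0.006, 2.781]
contact_force: [-1.0, -0.3, 5.2]
grip_width: 0.0427
```

{"op": "send_rows", "data": {
  "moves": [
    [[0,0,0,0,0,0.02,0.55],[0,0,0,0,0,0.06,0.55],[0,0,0,0,0,0.1,0.55],[0,0,0,0,0,0.1,0.55],[0,0,0,0,0,0.1,0.55],[0,0,0,0,0,0.1,0.55],[0,0,0.003,-0.002,-0.03,0.026,0.55],[0,0,0.003,-0.003,-0.08,0,0.55],[0,0,0.003,-0.003,-0.11,0,0.55],[0,0,0.003,-0.003,-0.11,0,0.55]]
  ]
}}

```text
time_s: 18.6
ee_pos: [0.4893, 0.0972, 0.2494]
ee_rot: [-3.141, -0.006, 2.858]
contact_force: [0.0, -0.6, -1.1]
grip_width: 0.0428
```

{"op": "send_rows", "data": {
  "moves": [
    [[0,0,0.003,-0.003,-0.115,0,0.55],[0,0,0.003,-0.003,-0.115,0,0.55],[0,0,0.003,-0.003,-0.115,0,0.55],[0,0,0.003,-0.003,-0.115,0,0.55],[0,0,0.003,-0.003,-0.115,0,0.55],[0,0,0.003,-0.003,-0.115,0,0.55],[0,0,0.003,-0.003,-0.115,0,0.55],[0,0,0.003,-0.003,-0.115,0,0.55],[0,0,0,-0.0025,-0.115,0,0.55],[0,0,0,0,0,0,0.55]]
  ]
}}

```text
time_s: 19.85
ee_pos: [0.4786, -0.3184, 0.2488]
ee_rot: [-3.141, -0.007, 3.004]
contact_force: [-0.0, 1.0, -0.7]
grip_width: 0.0425
```

{"op": "send_rows", "data": {
  "moves": [
    [[0,0,0,0,-0.05,-0.02,0.55],[0,0,0,0,-0.036,-0.08,0.55],[0,0,0,0,0,-0.1,0.55],[0,0,0,0,0,-0.1,0.55],[0,0,0,0,0,-0.1,0.55],[0,0,0,0,0,-0.07,0.55],[0,0,0,0,0,-0.04,0.55],[0,0,0,0,0,0,0.55],[0,0,0,0,0,0,0.55]]
  ]
}}

```text
time_s: 20.98
ee_pos: [0.4797, -0.3505, 0.0461]
ee_rot: [-3.14, -0.005, 3.008]
contact_force: [-0.2, -0.5, -0.8]
grip_width: 0.0427
```

{"op": "send_rows", "data": {
  "moves": [
    [[0,0,0,0,0,-0.012,0.55],[0,0,0,0,0,-0.006,0.55],[0,0,0,0,0,-0.003,0.55],[0,0,0,0,0,0,0.55],[0,0,0,0,0,0,0.55]]
  ]
}}

```text
time_s: 21.6
ee_pos: [0.4792, -0.3502, 0.0374]
ee_rot: [-3.141, -0.006, 3.008]
contact_force: [-1.0, 0.9, 5.4]
grip_width: 0.0422
```

{"op": "send_rows", "data": {
  "moves": [
    [[0,0,0,0,0,0,0.42],[0,0,0,0,0,0,0.35],[0,0,0,0,0,0,0.28],[0,0,0,0,0,0,0.24],[0,0,0,0,0,0.02,0.24],[0,0,0,0,0,0.08,0.24],[0,0,0,0,0,0.12,0.24],[0,0,0,0,0,0.15,0.3],[0,0,0,0,0,0.15,0.5],[0,0,0,0,0,0,0.7]]
  ]
}}

```text
time_s: 22.85
ee_pos: [0.4807, -0.3513, 0.2505]
ee_rot: [-3.137, 0.002, 3.008]
contact_force: [0.3, 0.0, -0.9]
grip_width: 0.0264
```

Run:
```python
from h import *
np.set_printoptions(precision=4,suppress=True)
c,T,s=shot("wrist","w8"); print(s["time_s"],s["ee_pos"],s["ee_rot"],s["grip_width"])
```

```text
22.85 [ 0.4807 -0.3513  0.2505] [-3.1368  0.0017  3.0077] 0.026366841567643236
```

View pics/w8.png

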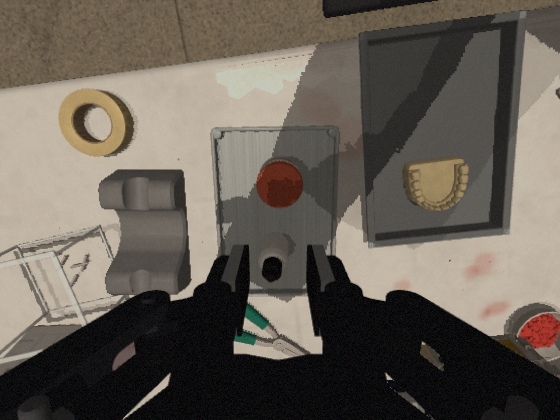

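Run:
```python
from h import *
np.set_printoptions(precision=4,suppress=True)
c=cams.camera("wrist"); s=sensors.read_state(); T=getT(c,s)
p=ray(c,T,[(361,34),(526,14),(512,233),(370,247)],.025);print(p,p.mean(0),[np.linalg.norm(p[i]-p[i-1]) for i in range(4)])
print(ray(c,T,[(405,163),(466,160),(438,210)],.028),ray(c,T,[(279,185)],.057),ray(c,T,[(272,268)],.082))
```

```text
[[ 0.3534 -0.2567  0.025 ]
 [ 0.358  -0.1108  0.025 ]
 [ 0.5664 -0.112   0.025 ]
 [ 0.5632 -0.2607  0.025 ]] [ 0.4603 -0.185   0.025 ] [np.float64(0.20981330168758877), np.float64(0.14596034220412643), np.float64(0.20849484586980851), np.float64(0.14881796211573822)]
[[ 0.4765 -0.2216  0.028 ]
 [ 0.4815 -0.162   0.028 ]
 [ 0.5299 -0.1896  0.028 ]] [[ 0.4763 -0.3484  0.057 ]] [[ 0.5469 -0.3642  0.082 ]]
```

{"op": "send_rows", "data": {
  "moves": [
    [[0,0,-0.003,0.018,0.05,0,1],[0,0,-0.003,0.03,0.1,0,1],[0,0,-0.003,0.035,0.12,0,1],[0,0,-0.003,0.035,0.12,0,1],[0,0,-0.003,0.035,0.12,0,1],[0,0,-0.003,0.035,0.12,0,1],[0,0,-0.003,0.035,0.12,0,1],[0,0,-0.003,0.035,0.12,0,1],[0,0,-0.003,0.035,0.12,0,1],[0,0,-0.003,0.035,0.12,0,1]]
  ]
}}

```text
time_s: 24.2
ee_pos: [0.6097, 0.0954, 0.2429]
ee_rot: [-3.14, -0.009, 2.819]
contact_force: [1.7, -0.9, 0.3]
grip_width: -0.0003
```

{"op": "send_rows", "data": {
  "moves": [
    [[0,0,-0.003,0.03,0.09,-0.05,1],[0,0,-0.003,0.007,0.026,-0.08,1],[0,0,0,0,0,0,1],[0,0,0,0,0,0,1]]
  ]
}}

```text
time_s: 24.7
ee_pos: [0.6247, 0.1397, 0.1928]
ee_rot: [-3.14, -0.007, 2.782]
contact_force: [0.8, -0.7, 0.8]
grip_width: 0.0002
```

Run:
```python
from h import *
np.set_printoptions(precision=4,suppress=True)
c,T,s=shot("wrist","w9"); print(s["time_s"],s["ee_pos"],s["ee_rot"],s["grip_width"])
```

```text
24.7 [0.6247 0.1397 0.1928] [-3.1405 -0.0072  2.7815] 0.000214899345880903
```

View pics/w9.png

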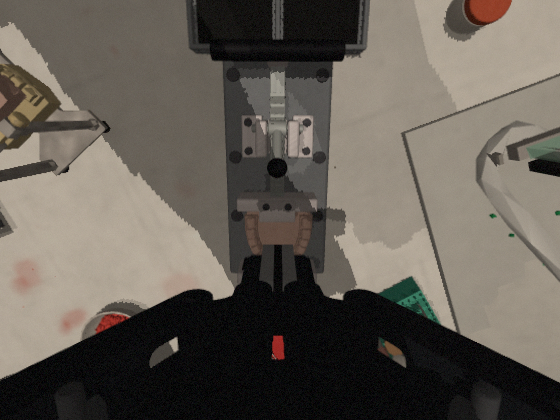

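Run:
```python
from h import *
np.set_printoptions(precision=4,suppress=True)
c=cams.camera("wrist")
for im,pos,rot,r in [("w6",[0.56409987,-0.36755899,0.25635045],[-3.13691111,2.4136e-03,3.01086427],(240,140,310,210)),("w8",[.4807,-.3513,.2505],[-3.1368,.0017,3.0077],(230,215,310,295))]:
    s={"ee_pos":np.array(pos),"ee_rot":np.array(rot)};T=getT(c,s)
    I=cv2.imread(f"pics/{im}.png")[r[1]:r[3],r[0]:r[2]];cv2.imwrite(f"pics/{im}b.png",cv2.resize(I,None,fx=7,fy=7,interpolation=cv2.INTER_CUBIC))
    print(im,proj(c,T,[(.563,-.3665,.002),(.563,-.3665,.046),(.563,-.3665,.082)])-np.array(r[:2]))
```

```text
w6 [[39.1708 33.2067]
 [39.1622 40.9697]
 [39.1533 48.9603]]
w8 [[44.6773 30.9177]
 [44.1193 47.0999]
 [43.5503 63.5945]]
```

View pics/w6b.png

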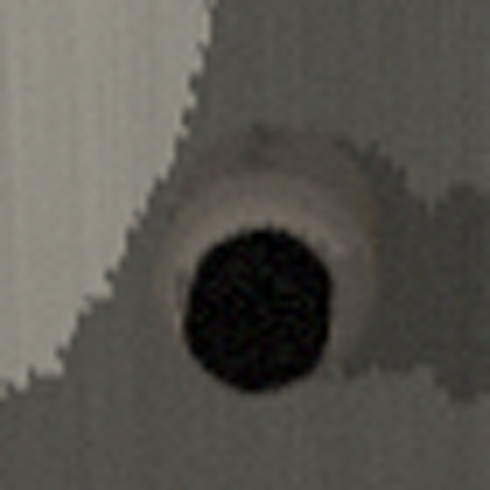

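View pics/w8b.png

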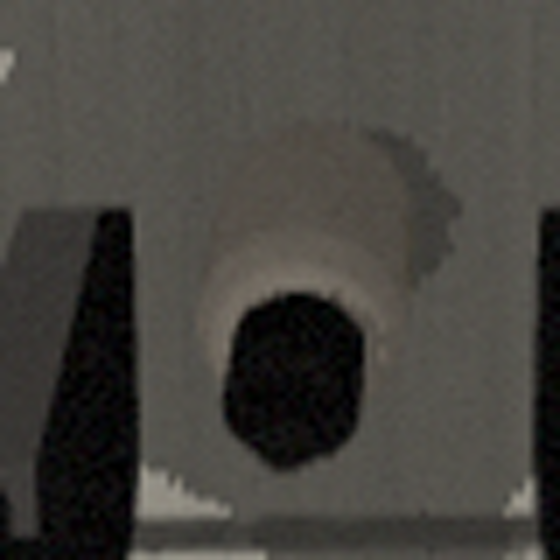

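Run:
```python
from h import *
np.set_printoptions(precision=4,suppress=True)
c,T,s=shot("top","t9"); crop(c,"t9c",380,170,450,270,6)
print((proj(c,T,[(.563,-.3665,.002),(.563,-.3665,.046),(.563,-.3665,.082),(.479,-.350,.057)])-[380,170])*6)
```

```text
[[220.362  235.6951]
 [251.9242 227.4533]
 [279.4422 220.2605]
 [229.7613 393.5197]]
```

View pics/t9c.png

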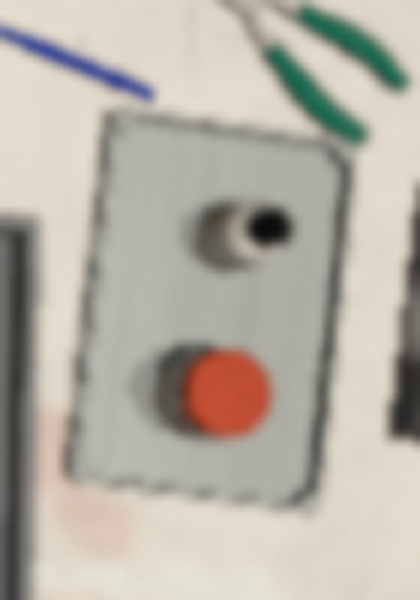

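{"op": "send_rows", "data": {
  "moves": [
    [[0,0,0,0,0,-0.05,1],[0,0,0,0,0,-0.09,1],[0,0,0,0,0,-0.09,1],[0,0,0,0,0,-0.045,1],[0,0,0,0,0,0,1],[0,0,0,0,0,0,1]]
  ]
}}

```text
time_s: 25.6
ee_pos: [0.6258, 0.1401, 0.0841]
ee_rot: [3.141, -0.005, 2.781]
contact_force: [1.0, 0.8, 0.5]
grip_width: -0.0003
```

{"op": "send_rows", "data": {
  "moves": [
    [[0,0,0,-0.015,0.0057,0,1],[0,0,0,-0.015,0.0057,0,1],[0,0,0,-0.015,0.0057,0,1],[0,0,0,-0.015,0.0057,0,1],[0,0,0,0,0,0,1]]
  ]
}}

```text
time_s: 26.22
ee_pos: [0.6054, 0.1491, 0.0865]
ee_rot: [3.138, 0.004, 2.78]
contact_force: [5.1, -1.7, 4.9]
grip_width: 0.0001
```

Run:
```python
from h import *
np.set_printoptions(precision=4,suppress=True)
c,T,s=shot("wrist","w10"); print(s["time_s"],s["ee_pos"],s["ee_rot"],s["contact_force"])
```

```text
26.225 [0.6054 0.1491 0.0865] [3.1381 0.0042 2.7804] [ 5.1362 -1.6699  4.9244]
```

View pics/w10.png

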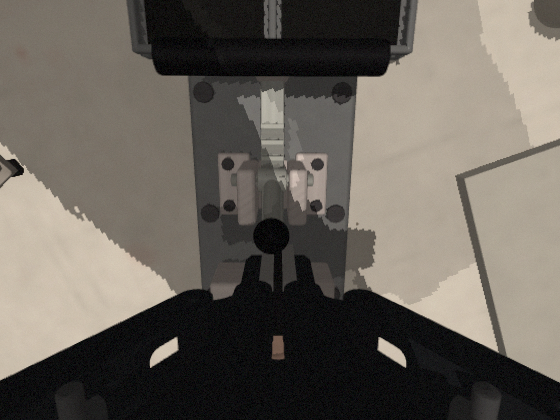

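{"op": "send_rows", "data": {
  "moves": [
    [[0,0,0,-0.012,0.0045,0.003,1],[0,0,0,-0.012,0.0045,0.003,1],[0,0,0,-0.012,0.0045,0.003,1],[0,0,0,0,0,0,1]]
  ]
}}

```text
time_s: 26.78
ee_pos: [0.5904, 0.1538, 0.0865]
ee_rot: [-3.141, 0.002, 2.78]
contact_force: [19.7, -8.6, -9.4]
grip_width: -0.0001
```

Run:
```python
from h import *
np.set_printoptions(precision=4,suppress=True)
c,T,s=shot("wrist","w11"); print(s["time_s"],s["ee_pos"],s["ee_rot"],s["contact_force"])
```

```text
26.775 [0.5904 0.1538 0.0865] [-3.1412  0.0019  2.7804] [19.734  -8.5887 -9.3728]
```

View pics/w11.png

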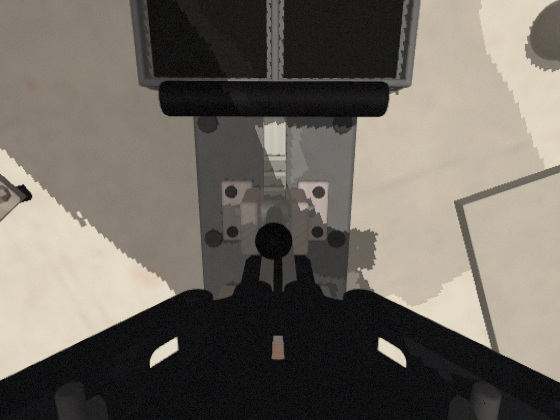

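{"op": "send_rows", "data": {
  "moves": [
    [[0,0,0,0.02,-0.0075,0,1],[0,0,0,0.03,-0.0115,0.01,1],[0,0,0,0,0,0.1,0.8],[0,0,0,0,0,0.12,0.6],[0,0,0,-0.06,0.023,0.03,0.6],[0,0,0,-0.06,0.023,0,0.6],[0,0,0,-0.06,0.023,0,0.6],[0,0,0,0,0,0,0.6],[0,0,0,0,0,0,0.6]]
  ]
}}

```text
time_s: 27.95
ee_pos: [0.5351, 0.1749, 0.1904]
ee_rot: [-3.141, -0.006, 2.782]
contact_force: [-0.3, 0.7, -0.1]
grip_width: 0.0341
```

Run:
```python
from h import *
np.set_printoptions(precision=4,suppress=True)
c,T,s=shot("wrist","w12"); print(s["time_s"],s["ee_pos"],s["ee_rot"],s["contact_force"],s["grip_width"])
C=lambda x,y,z:(.5795+.936*x+.352*y,.1573-.352*x+.936*y,z)
print(proj(c,T,[C(.02,0,.065),C(-.005,0,.078),C(-.061,.046,.058),C(-.061,-.046,.058)]))
```

```text
27.95 [0.5351 0.1749 0.1904] [-3.1414 -0.0063  2.7818] [-0.2828  0.7481 -0.0741] 0.03409857189197184
[[275.9745 287.8722]
 [275.923  266.2398]
 [336.5971 187.293 ]
 [215.6451 187.0232]]
```

View pics/w12.png

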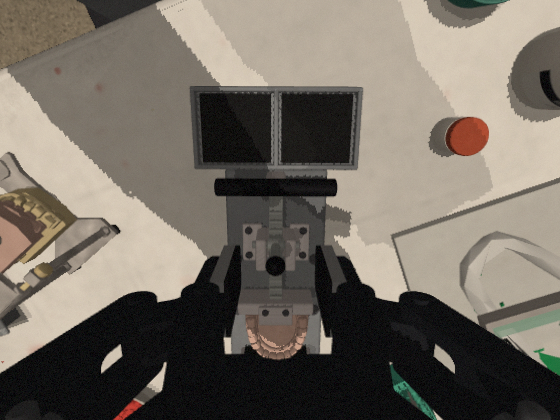

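{"op": "send_rows", "data": {
  "moves": [
    [[0,0,0,0.0315,-0.014,0,1],[0,0,0,0,0,0,1],[0,0,0,0,0,-0.05,1],[0,0,0,0,0,-0.08,1],[0,0,0,0,0,-0.08,1],[0,0,0,0,0,-0.06,1],[0,0,0,0,0,-0.0285,1],[0,0,0,0,0,0,1],[0,0,0,0,0,0,1]]
  ]
}}

```text
time_s: 29.12
ee_pos: [0.5479, 0.1693, 0.0717]
ee_rot: [3.141, -0.005, 2.781]
contact_force: [-0.5, 0.1, 1.1]
grip_width: 0.0001
```

Run:
```python
from h import *
np.set_printoptions(precision=4,suppress=True)
c,T,s=shot("wrist","w13"); print(s["time_s"],s["ee_pos"],s["ee_rot"],s["contact_force"],s["grip_width"])
```

```text
29.125 [0.5479 0.1693 0.0717] [ 3.1412 -0.0054  2.7813] [-0.532   0.1264  1.1281] 9.704766752547104e-05
```

View pics/w13.png

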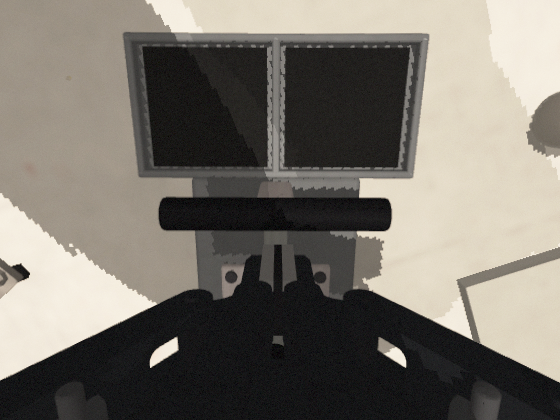

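{"op": "send_rows", "data": {
  "moves": [
    [[0,0,0,-0.014,0.0053,0,1],[0,0,0,-0.014,0.0053,0,1],[0,0,0,-0.014,0.0053,0,1],[0,0,0,-0.014,0.0053,0,1],[0,0,0,-0.014,0.0053,0,1],[0,0,0,-0.014,0.0053,0,1]]
  ]
}}

```text
time_s: 29.92
ee_pos: [0.5134, 0.1822, 0.0709]
ee_rot: [-3.142, -0.006, 2.782]
contact_force: [2.9, -0.9, 1.4]
grip_width: -0.0004
```

{"op": "send_rows", "data": {
  "moves": [
    [[0,0,0,-0.008,0.003,0,1],[0,0,0,-0.006,0.0023,0,1],[0,0,0,0,0,0,1]]
  ]
}}

```text
time_s: 30.3
ee_pos: [0.5091, 0.1839, 0.0709]
ee_rot: [-3.141, -0.004, 2.781]
contact_force: [6.4, -2.3, 0.1]
grip_width: -0.0002
```

{"op": "send_rows", "data": {
  "moves": [
    [[0,0,0,-0.005,0.0019,0,1],[0,0,0,0,0,0,1]]
  ]
}}

```text
time_s: 30.55
ee_pos: [0.5088, 0.184, 0.0711]
ee_rot: [-3.141, -0.001, 2.78]
contact_force: [13.7, -6.6, -5.0]
grip_width: 0.0001
```

Run:
```python
from h import *
np.set_printoptions(precision=4,suppress=True)
c,T,s=shot("wrist","w14"); print(s["time_s"],s["ee_pos"],s["ee_rot"],s["contact_force"],s["grip_width"])
C=lambda x,y,z:(.5795+.936*x+.352*y,.1573-.352*x+.936*y,z)
print(proj(c,T,[C(-.093,.046,.058),C(-.093,-.046,.058)]))
```

```text
30.55 [0.5088 0.184  0.0711] [-3.141  -0.0007  2.7802] [13.6664 -6.5912 -5.0133] 7.725417017448652e-05
[[387.9823 236.828 ]
 [165.1224 236.642 ]]
```

View pics/w14.png

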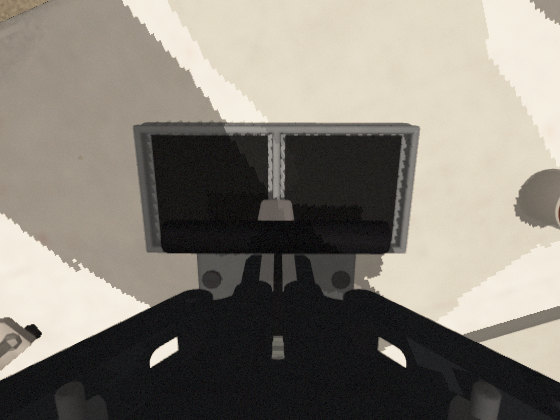

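{"op": "send_rows", "data": {
  "moves": [
    [[0,0,0,0.012,-0.0045,0,1],[0,0,0,0.008,-0.003,0.05,1],[0,0,0,0,0,0.1,0.5],[0,0,0,0.03,-0.011,0.12,0.2],[0,0,0,0.11,-0.041,0.03,0.1],[0,0,0,0.11,-0.041,0,0.1],[0,0,0,0.1,-0.038,0,0.1],[0,0,0,0.02,-0.007,0,0.1],[0,0,0,0,0,0,0.1],[0,0,0,0,0,0,0.1]]
  ]
}}

```text
time_s: 31.85
ee_pos: [0.6607, 0.1272, 0.1907]
ee_rot: [-3.141, -0.008, 2.782]
contact_force: [-1.1, 0.0, -0.1]
grip_width: 0.0767
```

Run:
```python
from h import *
np.set_printoptions(precision=4,suppress=True)
c,T,s=shot("wrist","w15"); print(s["time_s"],s["ee_pos"],s["ee_rot"],s["contact_force"],s["grip_width"])
c,T,s=shot("top","t15"); crop(c,"t15c",200,140,300,260,5)
c,T,s=shot("scene","s15"); crop(c,"s15c",210,180,300,280,6)
```

```text
31.85 [0.6607 0.1272 0.1907] [-3.1408 -0.0078  2.7822] [-1.0562  0.0271 -0.1442] 0.07667276076856194
```

View pics/w15.png

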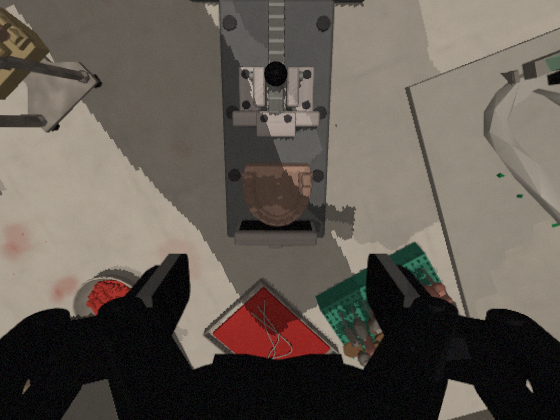

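View pics/s15c.png

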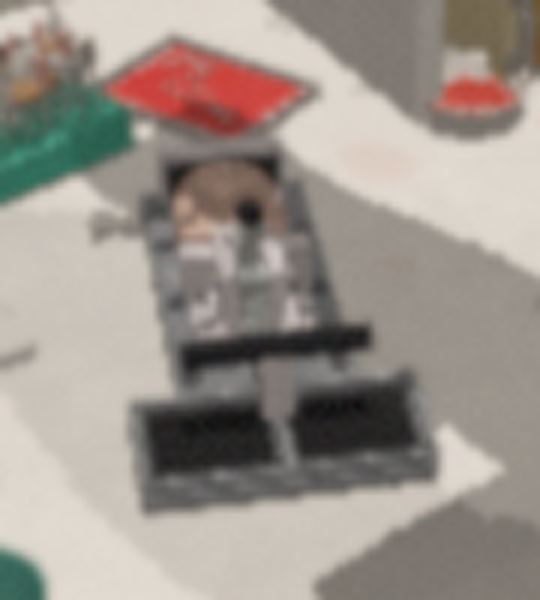

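Run:
```python
from h import *
np.set_printoptions(precision=1,suppress=True)
c=cams.camera("wrist");s=sensors.read_state();T=getT(c,s)
C=lambda x,y,z:(.5795+.936*x+.352*y,.1573-.352*x+.936*y,z)
print(proj(c,T,[C(.061,.03,.038),C(.061,-.03,.038),C(.115,0,.038),C(.061,.03,.024),C(.061,-.03,.024),C(.115,0,.046)]))
im=cv2.imread("pics/w15.png")[140:260,210:350];cv2.imwrite("pics/w15c.png",cv2.resize(im,None,fx=5,fy=5,interpolation=cv2.INTER_CUBIC))
```

```text
[[313.6 166.1]
 [239.6 165.9]
 [276.4 229.1]
 [311.9 163.7]
 [241.4 163.5]
 [276.4 232.3]]
```

View pics/w15c.png

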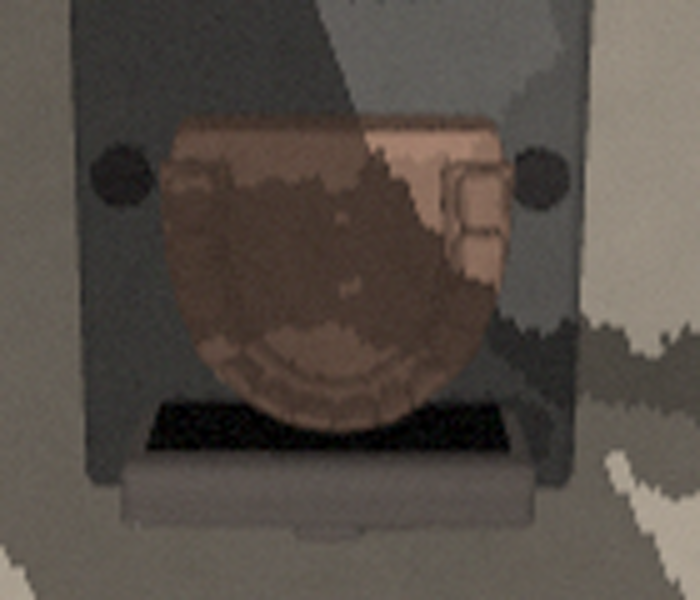

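{"op": "send_rows", "data": {
  "moves": [
    [[0,0,0,-0.014,0.005,-0.04,0.1],[0,0,0,0,0,-0.09,0.1],[0,0,0,0,0,-0.1,0.1],[0,0,0,0,0,-0.08,0.1],[0,0,0,0,0,-0.05,0.1],[0,0,0,0,0,-0.017,0.1],[0,0,0,0,0,0,0.1],[0,0,0,0,0,0,0.1]]
  ]
}}

```text
time_s: 33.05
ee_pos: [0.6571, 0.1288, 0.0413]
ee_rot: [3.141, -0.005, 2.782]
contact_force: [0.3, 0.4, 0.4]
grip_width: 0.077
```

Run:
```python
from h import *
np.set_printoptions(precision=4,suppress=True)
c,T,s=shot("wrist","w16"); print(s["time_s"],s["ee_pos"],s["ee_rot"],s["contact_force"],s["grip_width"])
```

```text
33.05 [0.6571 0.1288 0.0413] [ 3.1411 -0.0049  2.7816] [0.3424 0.3534 0.3772] 0.07703343671219959
```

View pics/w16.png

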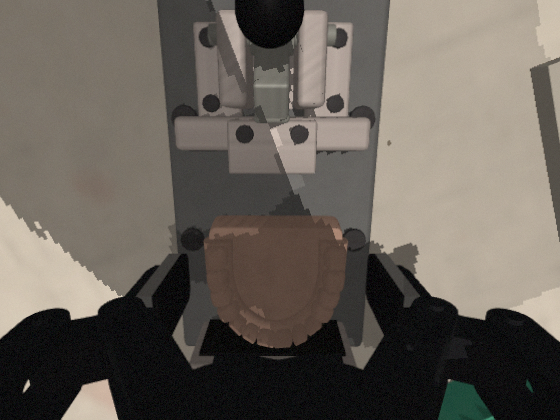

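{"op": "send_rows", "data": {
  "moves": [
    [[0,0,0,0,0,-0.006,0.1],[0,0,0,0,0,-0.006,0.1],[0,0,0,0,0,0,0.1],[0,0,0,0,0,0,0.1]]
  ]
}}

```text
time_s: 33.6
ee_pos: [0.6564, 0.1286, 0.0352]
ee_rot: [-3.141, -0.007, 2.781]
contact_force: [0.7, 0.1, 0.1]
grip_width: 0.0768
```

{"op": "send_rows", "data": {
  "force": 30,
  "moves": [
    [[0,0,0,0,0,0,0.2],[0,0,0,0,0,0,0.25],[0,0,0,0,0,0,0.35],[0,0,0,0,0,0,0.38],[0,0,0,0,0,0,0.38]]
  ]
}}

```text
time_s: 34.22
ee_pos: [0.6566, 0.1288, 0.0357]
ee_rot: [3.142, -0.006, 2.782]
contact_force: [-1.0, 0.9, 4.6]
grip_width: 0.0575
```

Run:
```python
from h import *
np.set_printoptions(precision=4,suppress=True)
c,T,s=shot("wrist","w17"); print(s["time_s"],s["ee_pos"],s["ee_rot"],s["contact_force"],s["grip_width"])
```

```text
34.225 [0.6566 0.1288 0.0357] [ 3.1416 -0.0061  2.7816] [-0.9822  0.9074  4.5567] 0.057531065909283405
```

View pics/w17.png

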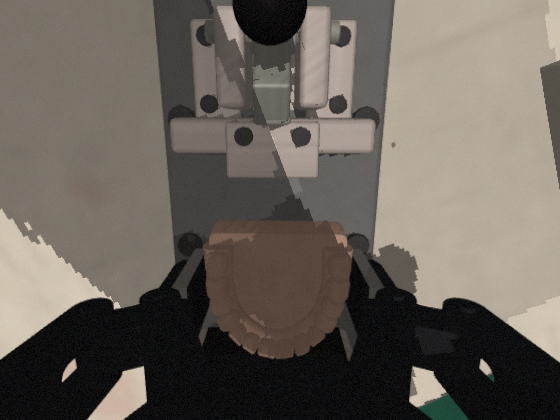

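{"op": "send_rows", "data": {
  "force": 40,
  "moves": [
    [[0,0,0,-0.006,0.002,0.003,0.4],[0,0,0,0,0,0.015,0.4],[0,0,0,0,0,0.03,0.4],[0,0,0,0,0,0.06,0.4],[0,0,0,0,0,0.1,0.4],[0,0,0,0,0,0.12,0.4],[0,0,0,0,0,0.12,0.4],[0,0,0,0,0,0.05,0.4],[0,0,0,0,0,0,0.4]]
  ]
}}

```text
time_s: 35.4
ee_pos: [0.6548, 0.1295, 0.2369]
ee_rot: [3.14, -0.003, 2.781]
contact_force: [0.1, -0.4, -0.8]
grip_width: 0.0568
```

Run:
```python
from h import *
np.set_printoptions(precision=4,suppress=True)
c,T,s=shot("wrist","w18"); print(s["time_s"],s["ee_pos"],s["ee_rot"],s["contact_force"],s["grip_width"],s["joint_positions"])
```

```text
35.4 [0.6548 0.1295 0.2369] [ 3.1399 -0.003   2.7814] [ 0.146  -0.3586 -0.8175] 0.05682630100622204 [0.194  0.4978 0.3325 1.4071 0.003  0.5542]
```

View pics/w18.png

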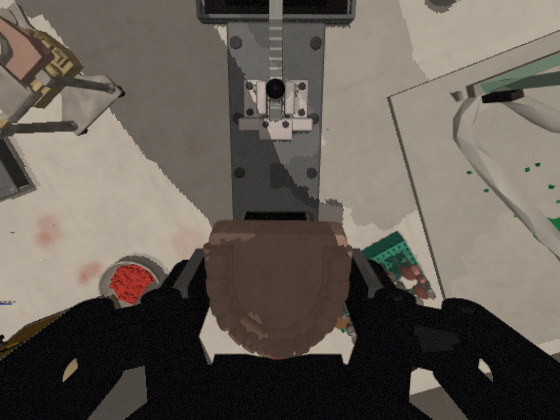

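{"op": "send_rows", "data": {
  "moves": [
    [[0,0,0.005,-0.03,-0.04,0,0.4],[0,0,0.005,-0.05,-0.065,0,0.4],[0,0,0.005,-0.06,-0.075,0,0.4],[0,0,0.005,-0.06,-0.075,0,0.4],[0,0,0.005,-0.06,-0.075,0,0.4],[0,0,0.005,-0.06,-0.075,0,0.4],[0,0,0.006,-0.06,-0.075,0,0.4],[0,0,0.006,-0.06,-0.075,0,0.4],[0,0,0.006,-0.06,-0.075,0,0.4],[0,0,0.006,-0.06,-0.075,0,0.4]]
  ]
}}

```text
time_s: 36.7
ee_pos: [0.4284, -0.1532, 0.233]
ee_rot: [3.141, -0.009, 3.122]
contact_force: [0.5, -0.4, -0.4]
grip_width: 0.0567
```

{"op": "send_rows", "data": {
  "moves": [
    [[0,0,0,-0.04,-0.05,0,0.4],[0,0,0,-0.02,-0.026,0,0.4],[0,0,0,0,0,0,0.4],[0,0,0,0,0,0,0.4]]
  ]
}}

```text
time_s: 37.2
ee_pos: [0.4064, -0.1825, 0.2341]
ee_rot: [-3.142, -0.007, 3.121]
contact_force: [-0.0, 0.5, -0.2]
grip_width: 0.0573
```

Run:
```python
from h import *
np.set_printoptions(precision=4,suppress=True)
c,T,s=shot("wrist","w19"); print(s["time_s"],s["ee_pos"],s["ee_rot"],s["contact_force"],s["grip_width"],s["joint_positions"])
```

```text
37.2 [ 0.4064 -0.1825  0.2341] [-3.1416 -0.0067  3.1212] [-0.012   0.5206 -0.1991] 0.05734192448483379 [-0.4204  0.1163 -0.2247  1.236  -0.0026 -0.3999]
```

View pics/w19.png

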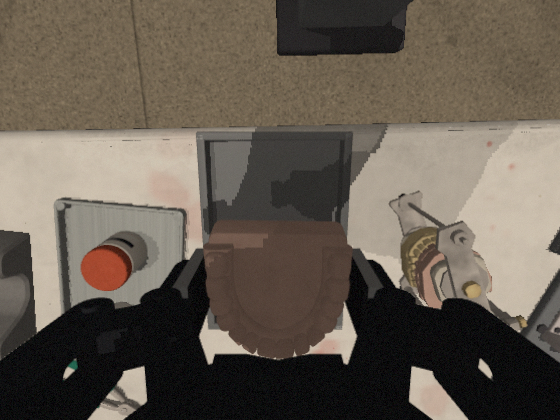

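Run:
```python
from h import *
np.set_printoptions(precision=4,suppress=True)
c=cams.camera("wrist");s=sensors.read_state();T=getT(c,s)
print(ray(c,T,[(197,132),(351,132)],.025),ray(c,T,[(85,268-2)],.05))
```

```text
[[ 0.3546 -0.2579  0.025 ]
 [ 0.3572 -0.1114  0.025 ]] [[ 0.4793 -0.3706  0.05  ]]
```

{"op": "send_rows", "data": {
  "moves": [
    [[0,0,0,0,0,-0.04,0.4],[0,0,0,0,0,-0.08,0.4],[0,0,0,0,0,-0.1,0.4],[0,0,0,0,0,-0.1,0.4],[0,0,0,0,0,-0.09,0.4],[0,0,0,0,0,-0.06,0.4],[0,0,0,0,0,-0.03,0.4],[0,0,0,0,0,0,0.4],[0,0,0,0,0,0,0.4]]
  ]
}}

```text
time_s: 38.42
ee_pos: [0.4068, -0.1831, 0.0352]
ee_rot: [-3.141, -0.005, 3.121]
contact_force: [0.1, -0.4, -0.1]
grip_width: 0.0568
```

{"op": "send_rows", "data": {
  "moves": [
    [[0,0,0,0,0,-0.01,0.4],[0,0,0,0,0,-0.007,0.4],[0,0,0,0,0,-0.004,0.4],[0,0,0,0,0,0,0.4],[0,0,0,0,0,0,0.4]]
  ]
}}

```text
time_s: 39.05
ee_pos: [0.4061, -0.183, 0.0267]
ee_rot: [-3.141, -0.006, 3.121]
contact_force: [-2.2, 2.2, 11.4]
grip_width: 0.0573
```

Contact at the expected height. Release and rise.

{"op": "send_rows", "data": {
  "moves": [
    [[0,0,0,0,0,0,0.25],[0,0,0,0,0,0,0.15],[0,0,0,0,0,0,0.1],[0,0,0,0,0,0,0.1],[0,0,0,0,0,0.03,0.1],[0,0,0,0,0,0.1,0.1],[0,0,0,0,0,0.14,0.1],[0,0,0,0,0,0.15,0.1],[0,0,0,0,0,0.1,0.3],[0,0,0,0,0,0,0.5]]
  ]
}}

```text
time_s: 40.3
ee_pos: [0.4074, -0.1836, 0.2377]
ee_rot: [-3.139, -0.001, 3.121]
contact_force: [0.4, 0.6, -0.8]
grip_width: 0.0437
```

Run:
```python
from h import *
np.set_printoptions(precision=4,suppress=True)
c,T,s=shot("wrist","w20"); print(s["time_s"],s["ee_pos"],s["ee_rot"],s["contact_force"],s["grip_width"])
```

```text
40.3 [ 0.4074 -0.1836  0.2377] [-3.1387 -0.0006  3.1208] [ 0.4311  0.6132 -0.7948] 0.04366082398539468
```

View pics/w20.png

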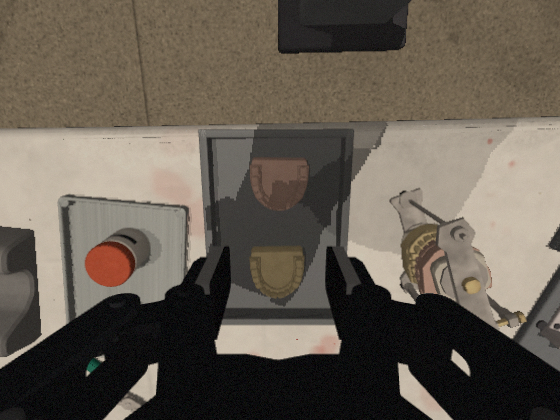

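{"op": "send_rows", "data": {
  "moves": [
    [[0,0,-0.005,0.007,0.05,0,1],[0,0,-0.005,0.015,0.1,0,1],[0,0,-0.005,0.017,0.11,0,1],[0,0,-0.006,0.018,0.11,0,1],[0,0,-0.006,0.018,0.12,0,1],[0,0,-0.006,0.018,0.12,0,1],[0,0,-0.006,0.018,0.12,0,1],[0,0,-0.005,0.018,0.12,0,1],[0,0,-0.005,0.018,0.109,0,1],[0,0,-0.005,0,0,-0.05,1]]
  ]
}}

```text
time_s: 41.6
ee_pos: [0.4651, 0.2034, 0.2131]
ee_rot: [3.142, -0.007, 2.784]
contact_force: [0.9, 0.2, 0.1]
grip_width: -0.0
```

{"op": "send_rows", "data": {
  "moves": [
    [[0,0,0,0,0,-0.08,1],[0,0,0,0,0,-0.08,1],[0,0,0,0,0,-0.05,1],[0,0,0,0,0,0,1],[0,0,0,0,0,0,1]]
  ]
}}

```text
time_s: 42.22
ee_pos: [0.4648, 0.2006, 0.1302]
ee_rot: [-3.141, -0.007, 2.781]
contact_force: [0.1, -0.3, 1.3]
grip_width: -0.0
```

Run:
```python
from h import *
np.set_printoptions(precision=4,suppress=True)
c,T,s=shot("wrist","w21"); print(s["time_s"],s["ee_pos"],s["ee_rot"],s["contact_force"],s["grip_width"])
```

```text
42.225 [0.4648 0.2006 0.1302] [-3.141  -0.0067  2.7814] [ 0.086  -0.3322  1.3077] -4.660239805929801e-05
```

View pics/w21.png

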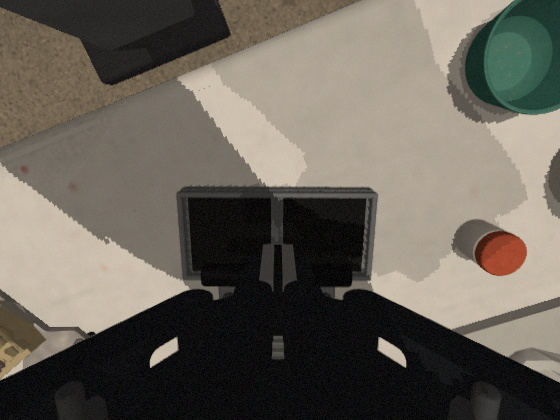

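{"op": "send_rows", "data": {
  "moves": [
    [[0,0,0,0,0,-0.05,1],[0,0,0,0,0,-0.06,1],[0,0,0,0,0,-0.038,1],[0,0,0,0,0,0,1],[0,0,0,0.015,-0.0056,0,1],[0,0,0,0.015,-0.0056,0,1],[0,0,0,0.015,-0.0056,0,1],[0,0,0,0.015,-0.0056,0,1],[0,0,0,0.015,-0.0056,0,1],[0,0,0,0.015,-0.0056,0,1]]
  ]
}}

```text
time_s: 43.52
ee_pos: [0.5012, 0.187, 0.0708]
ee_rot: [-3.141, -0.007, 2.781]
contact_force: [-3.2, 1.6, 1.9]
grip_width: -0.0
```

{"op": "send_rows", "data": {
  "moves": [
    [[0,0,0,0.01,-0.0038,0,1],[0,0,0,0.01,-0.0038,0,1],[0,0,0,0,0,0,1]]
  ]
}}

```text
time_s: 43.9
ee_pos: [0.5093, 0.1839, 0.0707]
ee_rot: [-3.141, -0.006, 2.781]
contact_force: [-0.3, -0.6, 0.3]
grip_width: -0.0003
```

{"op": "send_rows", "data": {
  "moves": [
    [[0,0,0,-0.02,0.0075,0,1],[0,0,0,-0.02,0.0075,0.05,1],[0,0,0,0,0,0.12,1],[0,0,0,0,0,0.14,0.6],[0,0,0,0,0,0.1,0.4],[0,0,0,0,0,0,0.3],[0,0,0,0,0,0,0.25]]
  ]
}}

```text
time_s: 44.78
ee_pos: [0.4922, 0.1901, 0.2342]
ee_rot: [-3.141, -0.007, 2.782]
contact_force: [-0.7, 0.5, -0.5]
grip_width: 0.0642
```

Run:
```python
from h import *
np.set_printoptions(precision=4,suppress=True)
c,T,s=shot("wrist","w22"); print(s["time_s"],s["ee_pos"],s["ee_rot"],s["contact_force"],s["grip_width"])
C=lambda x,y,z:(.5795+.936*x+.352*y,.1573-.352*x+.936*y,z)
for v in (-.008,0,.008): print(v,proj(c,T,[C(-.061-v,.046,.058),C(-.061-v,-.046,.058)]).round(1).tolist())
c,T,s=shot("top","t22"); crop(c,"t22c",380,170,450,270,6)
```

```text
44.775 [0.4922 0.1901 0.2342] [-3.1407 -0.0068  2.7817] [-0.6673  0.4962 -0.5082] 0.06415966387419385
-0.008 [[326.8, 234.0], [227.7, 233.8]]
0 [[327.2, 225.9], [227.4, 225.6]]
0.008 [[327.5, 217.6], [227.1, 217.3]]
```

View pics/w22.png

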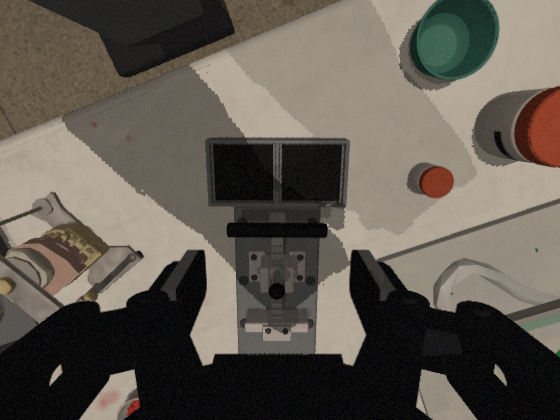

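View pics/t22c.png

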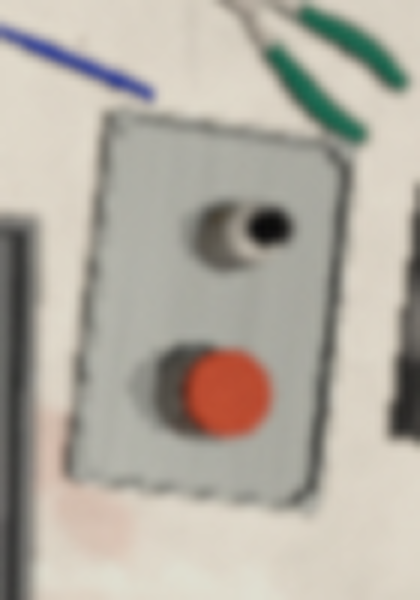

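{"op": "send_rows", "data": {
  "moves": [
    [[0,0,0.003,-0.003,-0.06,0,0.25],[0,0,0.003,-0.003,-0.11,0,0.25],[0,0,0.003,-0.003,-0.12,0,0.25],[0,0,0.003,-0.003,-0.12,0,0.25],[0,0,0.003,-0.003,-0.12,0,0.25],[0,0,0.003,-0.003,-0.12,0,0.25],[0,0,0.003,-0.003,-0.12,0,0.25],[0,0,0.003,-0.003,-0.12,0,0.25],[0,0,0.003,-0.003,-0.12,0,0.25],[0,0,0.003,-0.003,-0.12,0,0.25]]
  ]
}}

```text
time_s: 46.12
ee_pos: [0.4801, -0.2632, 0.2335]
ee_rot: [3.141, -0.008, 2.97]
contact_force: [1.2, 0.2, -0.1]
grip_width: 0.0643
```

{"op": "send_rows", "data": {
  "moves": [
    [[0,0,0.003,-0.003,-0.12,0,0.25],[0,0,0.003,0,-0.08,0,0.25],[0,0,0,0,-0.04,-0.05,0.25],[0,0,0,0,0,-0.1,0.25],[0,0,0,0,0,-0.05,0.25],[0,0,0,0,0,0,0.25],[0,0,0,0,0,0,0.25]]
  ]
}}

```text
time_s: 47.0
ee_pos: [0.4798, -0.3579, 0.1551]
ee_rot: [-3.141, -0.006, 3.008]
contact_force: [0.1, 0.1, 0.2]
grip_width: 0.0643
```

Run:
```python
from h import *
np.set_printoptions(precision=4,suppress=True)
c,T,s=shot("wrist","w23"); print(s["time_s"],s["ee_pos"],s["ee_rot"],s["contact_force"],s["grip_width"])
print(proj(c,T,[(.479,-.350,.057)]))
```

```text
47.0 [ 0.4798 -0.3579  0.1551] [-3.1412 -0.0065  3.0078] [0.0636 0.1338 0.1604] 0.06432376354925654
[[288.6422 214.3293]]
```

View pics/w23.png

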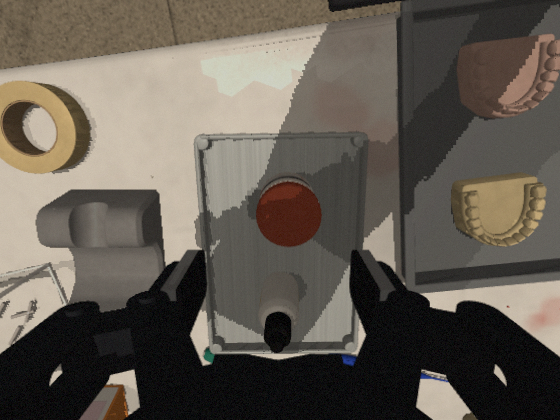

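{"op": "send_rows", "data": {
  "moves": [
    [[0,0,0,-0.001,0.02,-0.03,0.25],[0,0,0,0,0,-0.08,0.25],[0,0,0,0,0,-0.08,0.25],[0,0,0,0,0,-0.06,0.25],[0,0,0,0,0,-0.03,0.25],[0,0,0,0,0,-0.014,0.25],[0,0,0,0,0,0,0.25]]
  ]
}}

```text
time_s: 47.92
ee_pos: [0.4795, -0.3499, 0.0376]
ee_rot: [-3.141, -0.006, 3.008]
contact_force: [0.2, 0.4, 0.0]
grip_width: 0.0643
```

{"op": "send_rows", "data": {
  "force": 30,
  "moves": [
    [[0,0,0,0,0,0,0.4],[0,0,0,0,0,0,0.45],[0,0,0,0,0,0,0.55],[0,0,0,0,0,0,0.55],[0,0,0,0,0,0,0.55]]
  ]
}}

```text
time_s: 48.55
ee_pos: [0.4795, -0.3501, 0.038]
ee_rot: [-3.141, -0.005, 3.008]
contact_force: [-1.2, 0.5, 6.8]
grip_width: 0.0423
```

{"op": "send_rows", "data": {
  "moves": [
    [[0,0,0,0,0,0.02,0.55],[0,0,0,0,0,0.06,0.55],[0,0,0,0,0,0.11,0.55],[0,0,0,0,0,0.12,0.55],[0,0,0,0,0,0.12,0.55],[0,0,-0.003,0.003,0.05,0.1,0.55],[0,0,-0.003,0.003,0.1,0,0.55],[0,0,-0.003,0.003,0.12,0,0.55],[0,0,-0.003,0.003,0.12,0,0.55],[0,0,-0.003,0.003,0.12,0,0.55]]
  ]
}}

```text
time_s: 49.8
ee_pos: [0.4849, -0.1444, 0.2496]
ee_rot: [-3.141, -0.006, 2.912]
contact_force: [0.1, -0.2, -1.7]
grip_width: 0.0428
```

{"op": "send_rows", "data": {
  "moves": [
    [[0,0,-0.003,0.003,0.12,0,0.55],[0,0,-0.003,0.003,0.12,0,0.55],[0,0,-0.003,0.003,0.12,0,0.55],[0,0,-0.003,0.003,0.12,0,0.55],[0,0,-0.003,0.003,0.12,0,0.55],[0,0,-0.003,0.003,0.12,0,0.55],[0,0,-0.003,0.003,0.12,0,0.55],[0,0,0,0.0015,0.07,0,0.55],[0,0,0,0,0,0,0.55],[0,0,0,0,0,0,0.55]]
  ]
}}

```text
time_s: 51.05
ee_pos: [0.494, 0.2177, 0.2493]
ee_rot: [-3.141, -0.007, 2.782]
contact_force: [1.1, 0.7, -0.6]
grip_width: 0.0427
```

{"op": "send_rows", "data": {
  "moves": [
    [[0,0,0,0.001,0.03,-0.03,0.55],[0,0,0,0,0,-0.08,0.55],[0,0,0,0,0,-0.1,0.55],[0,0,0,0,0,-0.1,0.55],[0,0,0,0,0,-0.09,0.55],[0,0,0,0,0,-0.06,0.55],[0,0,0,0,0,-0.023,0.55],[0,0,0,0,0,0,0.55],[0,0,0,0,0,0,0.55]]
  ]
}}

```text
time_s: 52.18
ee_pos: [0.4953, 0.2304, 0.0569]
ee_rot: [3.141, -0.005, 2.781]
contact_force: [-0.0, -0.1, -0.6]
grip_width: 0.0424
```

{"op": "send_rows", "data": {
  "moves": [
    [[0,0,0,0,0,-0.012,0.55],[0,0,0,0,0,-0.007,0.55],[0,0,0,0,0,-0.003,0.55],[0,0,0,0,0,0,0.55],[0,0,0,0,0,0,0.55]]
  ]
}}

```text
time_s: 52.8
ee_pos: [0.4947, 0.2302, 0.048]
ee_rot: [3.142, -0.006, 2.782]
contact_force: [-2.8, -1.3, 6.6]
grip_width: 0.0425
```

{"op": "send_rows", "data": {
  "moves": [
    [[0,0,0,0,0,0,0.42],[0,0,0,0,0,0,0.35],[0,0,0,0,0,0,0.28],[0,0,0,0,0,0,0.25],[0,0,0,0,0,0.02,0.25],[0,0,0,0,0,0.08,0.25],[0,0,0,0,0,0.12,0.25],[0,0,0,0,0,0.15,0.3],[0,0,0,0,0,0.13,0.4],[0,0,0,0,0,0,0.435]]
  ]
}}

```text
time_s: 54.05
ee_pos: [0.4963, 0.2309, 0.2521]
ee_rot: [3.136, -0.001, 2.782]
contact_force: [0.1, -0.8, -1.5]
grip_width: 0.0483
```

Run:
```python
from h import *
np.set_printoptions(precision=4,suppress=True)
c,T,s=shot("wrist","w24"); print(s["time_s"],s["ee_pos"],s["ee_rot"],s["contact_force"],s["grip_width"])
```

```text
54.05 [0.4963 0.2309 0.2521] [ 3.1363 -0.0008  2.7815] [ 0.1438 -0.7652 -1.5068] 0.04832629402558432
```

View pics/w24.png

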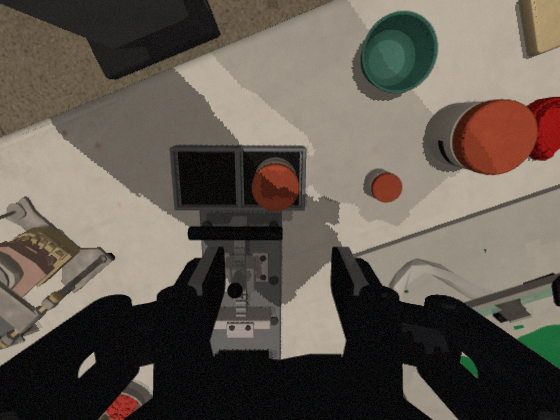

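{"op": "send_rows", "data": {
  "moves": [
    [[0,0,0.003,0.013,-0.06,0,0.435],[0,0,0.003,0.013,-0.1,0,0.435],[0,0,0.003,0.013,-0.12,0,0.435],[0,0,0.003,0.013,-0.12,0,0.435],[0,0,0.003,0.013,-0.12,0,0.435],[0,0,0.003,0.013,-0.12,0,0.435],[0,0,0.003,0.013,-0.12,0,0.435],[0,0,0.003,0.013,-0.12,0,0.435],[0,0,0.003,0.013,-0.12,0,0.435],[0,0,0.003,0.013,-0.12,0,0.435]]
  ]
}}

```text
time_s: 55.35
ee_pos: [0.546, -0.2192, 0.2459]
ee_rot: [3.141, -0.009, 2.971]
contact_force: [0.6, 0.2, 0.5]
grip_width: 0.0485
```

{"op": "send_rows", "data": {
  "moves": [
    [[0,0,0.003,0.013,-0.12,0,0.435],[0,0,0.003,0.013,-0.12,0,0.435],[0,0,0,0.011,-0.12,0,0.435],[0,0,0,0,-0.013,-0.05,0.435],[0,0,0,0,0,-0.1,0.435],[0,0,0,0,0,0,0.435],[0,0,0,0,0,0,0.435]]
  ]
}}

```text
time_s: 56.22
ee_pos: [0.5615, -0.3669, 0.1878]
ee_rot: [-3.141, -0.007, 3.008]
contact_force: [0.3, 0.8, 0.6]
grip_width: 0.0485
```

Run:
```python
from h import *
np.set_printoptions(precision=4,suppress=True)
c,T,s=shot("wrist","w25"); print(s["time_s"],s["ee_pos"],s["ee_rot"],s["contact_force"],s["grip_width"])
print(proj(c,T,[(.563,-.3665,.002),(.563,-.3665,.046),(.563,-.3665,.082)]))
```

```text
56.225 [ 0.5615 -0.3669  0.1878] [-3.1412 -0.0066  3.008 ] [0.2929 0.7665 0.6494] 0.04848247624158077
[[277.9331 190.7256]
 [277.972  202.6494]
 [278.0143 215.6363]]
```

View pics/w25.png

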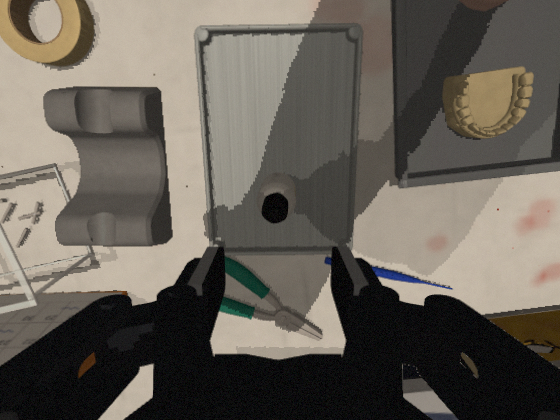

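{"op": "send_rows", "data": {
  "moves": [
    [[0,0,0,0.001,0.001,-0.04,0.435],[0,0,0,0,0,-0.08,0.435],[0,0,0,0,0,-0.1,0.435],[0,0,0,0,0,-0.08,0.435],[0,0,0,0,0,-0.045,0.435],[0,0,0,0,0,-0.017,0.435],[0,0,0,0,0,0,0.435]]
  ]
}}

```text
time_s: 57.15
ee_pos: [0.5619, -0.3666, 0.0425]
ee_rot: [-3.141, -0.006, 3.008]
contact_force: [0.7, 1.0, 0.3]
grip_width: 0.0484
```

{"op": "send_rows", "data": {
  "force": 25,
  "moves": [
    [[0,0,0,0,0,0,0.55],[0,0,0,0,0,0,0.6],[0,0,0,0,0,0,0.7],[0,0,0,0,0,0,0.7],[0,0,0,0,0,0,0.7]]
  ]
}}

```text
time_s: 57.78
ee_pos: [0.5623, -0.367, 0.0433]
ee_rot: [-3.14, -0.005, 3.008]
contact_force: [-0.2, -1.2, 6.1]
grip_width: 0.03
```

{"op": "send_rows", "data": {
  "moves": [
    [[0,0,0,0,0,0.02,0.7],[0,0,0,0,0,0.06,0.7],[0,0,0,0,0,0.11,0.7],[0,0,0,0,0,0.12,0.7],[0,0,0,0,0,0.12,0.7],[0,0,-0.003,-0.01,0.05,0.11,0.7],[0,0,-0.003,-0.018,0.1,0,0.7],[0,0,-0.003,-0.02,0.12,0,0.7],[0,0,-0.003,-0.02,0.12,0,0.7],[0,0,-0.003,-0.02,0.12,0,0.7]]
  ]
}}

```text
time_s: 59.02
ee_pos: [0.526, -0.1611, 0.2587]
ee_rot: [-3.141, -0.006, 2.913]
contact_force: [0.8, 0.1, -0.7]
grip_width: 0.0306
```

{"op": "send_rows", "data": {
  "moves": [
    [[0,0,-0.003,-0.02,0.12,0,0.7],[0,0,-0.003,-0.02,0.12,0,0.7],[0,0,-0.003,-0.02,0.12,0,0.7],[0,0,-0.003,-0.02,0.12,0,0.7],[0,0,-0.003,-0.02,0.12,0,0.7],[0,0,-0.003,-0.018,0.12,0,0.7],[0,0,-0.003,-0.01,0.08,0,0.7],[0,0,0,0,0,0,0.7],[0,0,0,0,0,0,0.7]]
  ]
}}

```text
time_s: 60.15
ee_pos: [0.4753, 0.157, 0.2585]
ee_rot: [-3.141, -0.006, 2.782]
contact_force: [-0.5, 0.1, -1.3]
grip_width: 0.0305
```

Run:
```python
from h import *
np.set_printoptions(precision=4,suppress=True)
c,T,s=shot("wrist","w26"); print(s["time_s"],s["ee_pos"],s["ee_rot"],s["contact_force"],s["grip_width"])
```

```text
60.15 [0.4753 0.157  0.2585] [-3.1408 -0.0065  2.7821] [-0.5326  0.1338 -1.3322] 0.03052008269001248
```

View pics/w26.png

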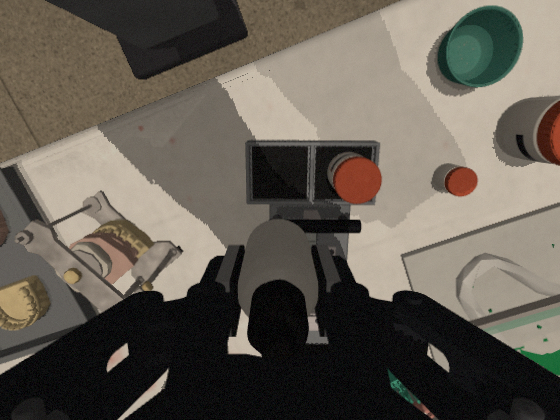

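{"op": "send_rows", "data": {
  "moves": [
    [[0,0,0,0.001,0.009,-0.04,0.7],[0,0,0,0,0,-0.08,0.7],[0,0,0,0,0,-0.1,0.7],[0,0,0,0,0,-0.1,0.7],[0,0,0,0,0,-0.09,0.7],[0,0,0,0,0,-0.06,0.7],[0,0,0,0,0,-0.021,0.7],[0,0,0,0,0,0,0.7],[0,0,0,0,0,0,0.7]]
  ]
}}

```text
time_s: 61.32
ee_pos: [0.4766, 0.1609, 0.063]
ee_rot: [3.141, -0.005, 2.781]
contact_force: [0.7, 0.2, -0.1]
grip_width: 0.0305
```

{"op": "send_rows", "data": {
  "moves": [
    [[0,0,0,0,0,-0.014,0.7],[0,0,0,0,0,-0.007,0.7],[0,0,0,0,0,-0.003,0.7],[0,0,0,0,0,0,0.7],[0,0,0,0,0,0,0.7]]
  ]
}}

```text
time_s: 61.95
ee_pos: [0.4759, 0.161, 0.0532]
ee_rot: [-3.142, -0.006, 2.782]
contact_force: [-3.0, -0.9, 9.9]
grip_width: 0.0301
```

{"op": "send_rows", "data": {
  "moves": [
    [[0,0,0,0,0,0,0.58],[0,0,0,0,0,0,0.5],[0,0,0,0,0,0,0.44],[0,0,0,0,0,0,0.43],[0,0,0,0,0,0.02,0.43],[0,0,0,0,0,0.08,0.43],[0,0,0,0,0,0.12,0.43],[0,0,0,0,0,0.15,0.43],[0,0,0,0,0,0.13,0.4],[0,0,0,0,0,0,0.4]]
  ]
}}

```text
time_s: 63.2
ee_pos: [0.4776, 0.1615, 0.2571]
ee_rot: [3.137, -0.0, 2.782]
contact_force: [-0.4, 0.1, -0.8]
grip_width: 0.0513
```

{"op": "send_rows", "data": {
  "moves": [
    [[0,0,0,0.04,-0.06,0.03,0.4],[0,0,0,0.02,-0.06,0.03,0.4],[0,0,0,0,-0.06,0,0.4],[0,0,0,0,0,0,0.4],[0,0,0,0,0,0,0.4],[0,0,0,0,0,0,0.4]]
  ]
}}

```text
time_s: 63.95
ee_pos: [0.4997, 0.0896, 0.2762]
ee_rot: [-3.141, -0.007, 2.782]
contact_force: [0.2, 0.4, -0.5]
grip_width: 0.0509
```

Run:
```python
from h import *
np.set_printoptions(precision=4,suppress=True)
c,T,s=shot("wrist","w27"); print(s["time_s"],s["ee_pos"],s["ee_rot"],s["contact_force"],s["grip_width"])
C=lambda x,y,z:(.5795+.936*x+.352*y,.1573-.352*x+.936*y,z)
print("exp jar,shoulder,cap",proj(c,T,[(.4953,.2300,.067),(.475,.1604,.056),(.475,.160,.092)]).round(1).tolist())
print(proj(c,T,[C(-.057,.046,.058),C(-.057,-.046,.058)]).round(1).tolist())
c,T,s=shot("top","t27"); crop(c,"t27c",200,140,460,300,3)
```

```text
63.95 [0.4997 0.0896 0.2762] [-3.1411 -0.007   2.7823] [ 0.1668  0.3678 -0.5022] 0.05092934928102397
exp jar,shoulder,cap [[414.6, 129.2], [335.9, 134.4], [342.3, 136.8]]
[[413.5, 177.0], [322.3, 176.8]]
```

View pics/w27.png

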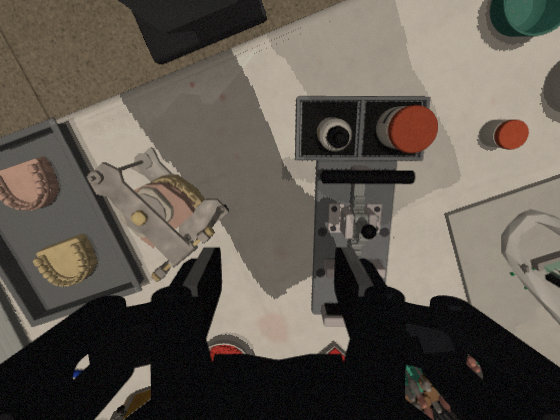

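View pics/t27c.png

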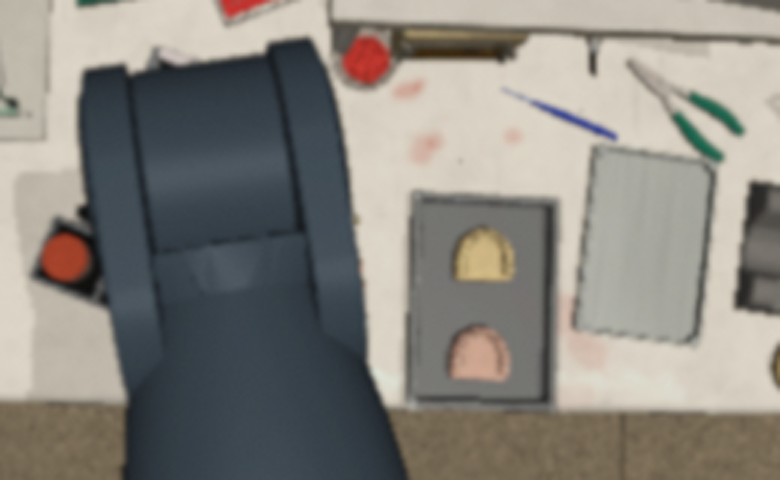

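Run:
```python
from h import *
c=cams.camera("top");T=getT(c)
print(ray(c,T,np.array([(479,355),(485,255)])/3+[200,140],.03))
from rig import r
print(r.job_done())
```

```text
[[ 0.40886152 -0.17960594  0.03      ]
 [ 0.50860189 -0.18514703  0.03      ]]
the job is handed in; nothing more can be done
None
```

The job is done and handed in at about 64 s of the 134 s allowed. It reported no verdict, so the results below rest on my own camera and force checks.

**What I did:** I worked in the order you gave.
1. Stood the bottle and the jar upright on the steel tray.
2. Pushed the pawl lever over until it was fully raised.
3. Slid the bar back until it stopped against its end.
4. Laid the pink model teeth up in the empty half of the pan.
5. Pushed the bar in again.
6. Put the jar and then the bottle back in their own bays.

**Last checks:**
- **Pink model:** its centre measures (0.409, -0.180) m. That is within about 5 mm of the middle of the empty half.
- **Opposing model:** it measures the same as at the start to within 1 mm.
- **Bottle and jar:** both stand upright where I first found them, to within a few pixels in the wrist picture.
- **Bar:** the handle sits at about -4 mm, well inside the 8 mm limit.
- **Bowl:** I never went near it, and it looked undisturbed in the wrist pictures. I did not measure it again at the end.
- **Robot:** it hung clear and touched nothing when I handed in.

**Disagreements along the way:**
- The bottle's cap read about 5 mm off straight up while it stood on the tray, a lean of roughly 0.06 rad against the 0.15 limit. One picture, taken just after a move, made it look larger; two later ones did not.
- On one travel to the jar I overshot by 33 mm, saw it in the picture and corrected it before going down.
- On the first approach to the clamp, the last joint reached its end and tilted the tool. I turned it back before doing anything else.

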